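Refit the return springs of a three-station key machine

ROBOT

A 6-joint arm with a two-finger parallel gripper is mounted at the origin on the work surface. World frame = base frame: x ahead of the robot, y to its left, z up, the work surface at z = 0. Lengths are in mm, angles in rad, forces in N, time in s.
With the tool pointing down it reaches from about 275 to 1000 mm from the base axis. Payload 8.4 kg.
Tool frame: the origin (TCP) lies at the very end of the fingers, on their centre line; the grasp point (between the pads) lies 19 mm behind it (r.tcp_to_grasp is the distance from the TCP to the grasp point, in mm); z points along the fingers, y is the line along which they close (so a half turn about z gives the same grasp; the last joint's range is limited). The gripper opens to 85 mm and grips with 20 to 120 N. Pads are 22 mm wide; open, the fingers measure 114 mm over their backs; the gripper's body (76 mm by 85 mm) begins 54 mm behind the grasp point. The pads swing forward as they close: fully open they stand 13 mm farther back than shut.
Start: joints at [1.119, 0.353, 1.633, -0, 1.155, -0.002], TCP at [271.74, 562.837, 231.281] pointing down, gripper open.
Joint ranges: [-2.63, 2.63], [-0.92, 2.1], [0.06, 2.66], [-1.3, 4.44], [0, 2.69], [-3.02, 3.02]. Speed limits (rad/s): [2.22, 2.22, 2.79, 3.14, 3.14, 3.14].

INTERFACE

Orientations are given as [roll, pitch, yaw] about the fixed x, y, z axes, in that order (R = Rz(yaw) Ry(pitch) Rx(roll)).
In Python, from rig import r gives the robot as it stands. The module is installed in compiled form; this text tells all that it offers.
- The arm moves only by the tool play_rows, never from a script. Its argument "rows" is a list of rows, each an object with "dp": the shift along the tool's x, y, z in units of 40 mm (1.0 is 40 mm), a list of three; "turn": the turn, a rotation vector about the tool's x, y, z in units of 6 degrees (1.0 is 6 degrees), a list of three; "fingers": the closure, from 0 (fully open) to 1 (shut). In form: [{"dp": [tx, ty, tz], "turn": [wx, wy, wz], "fingers": fingers}, ...]. A call has 1 to 5 rows; each row shifts and turns the commanded pose from where the row before left it, along the tool's axes as they then stand; what a row does not reach is not made up. A row lasts 1/12 s, in which the tool goes at most 41.7 mm and 7.16 degrees, less where a joint would pass 70% of its speed; a pose out of reach is approached as far as the arm can. A call is refused whole if a number of a shift passes 1 or a number of a turn 1, either way. A call with a gripper value outside its range is refused whole. The fingers move at their own pace and stop on an object; "force" is the grip in N (left out, the last holds). Time passes only in rows, so rows that do not move let the fingers close. It gives the time, the measured TCP pose, the force, the opening and the grip force at its end, in the units of the state.
- r.sense(): the state, without advancing time (a new reading comes with each control period).
- r.grab_frame(name): name is "scene" or "top"; returns a dict with "pixels" (420x560x3 uint8, red, green, blue), "fx", "fy", "cx", "cy" (pixels), "dist" ([k1, k2, p1, p2, k3] as OpenCV has them; the pictures are not rectified), "pose" (4x4, takes a point from camera to world coordinates). Camera axes: x right, y down, z forward; pixel columns grow to the right and rows downward; lengths in mm; the calibration is good to about 2 mm. A picture is of the moment at which its call begins. There is no depth.
- r.sign_off(): hands the job in; it is judged then, once.
The state is a dict: "clock": time; "qpos": joint angles; "qvel": joint speeds; "joint_efforts": joint torques, N m; "eef_pos": TCP position; "tcp_rot": TCP orientation; "contact_force": force on the tool from outside, world axes, zero at the start; "wrist_torque": the same for the moment, N m; "opening": opening from 0.0 (shut) to 1.0 (fully open); "grasp_force": force on a finger pad.
Only numpy, scipy, OpenCV 4.12 (cv2) and the standard library are available. Lean on these libraries where they do the work, as an engineer would, in place of code of your own. Each camera call takes 0.05 s, during which the arm holds its last target. There are 200 camera calls.

TASK

Refit the return springs that are on the bench to the key machine's carriage unit, each at the station of its own colour: hook its pin fully down into the hole, stretch it, and drop its eye right down over the post. Once its spring is on, close each post with the collar of the same colour, set upright over the post on top of the spring's eye (a station that has no spring gets its collar as well). Leave the tools, oil, padlock and key on the bench where they are.

Things in the scene. Friction and masses are not known exactly. Their poses are not given: they have to be found in the camera images.
- bed: Fixed grey frame of the key machine's carriage unit, 290 x 250 mm, top 30 mm above the bench; its x axis is the common direction of the three spring stations, pointing from the holes to the posts. It carries three parallel stations 77 mm apart (red, yellow, green, in any order).
- hole_red (a point): Centre of the mouth of the square hole (14 x 14 mm, 28 mm deep, vertical) in the red station's aluminium block (44 mm square, trimmed red on its sides). x axis points to the red post, z up. A black key clamp with white knob stands 37 to 67 mm behind (-x of) the hole, up to 36 mm higher than the mouth.
- post_red (a point): Foot of the red station's upright steel post (9 mm diameter, 20 mm tall, top 5 mm tapering to 4 mm), at the centre of the top of the red round seat (40 mm diameter). It lies 160 mm along x from the hole and 20 mm lower than its mouth. A steel rail level with the seat, between block and seat, carries the eye end while it is slack. z up.
- hole_yellow (a point): Centre of the mouth of the square hole (14 x 14 mm, 28 mm deep, vertical) in the yellow station's aluminium block (44 mm square, trimmed yellow on its sides). x axis points to the yellow post, z up. A black key clamp with white knob stands 37 to 67 mm behind (-x of) the hole, up to 36 mm higher than the mouth.
- post_yellow (a point): Foot of the yellow station's upright steel post (9 mm diameter, 20 mm tall, top 5 mm tapering to 4 mm), at the centre of the top of the yellow round seat (40 mm diameter). It lies 160 mm along x from the hole and 20 mm lower than its mouth. A steel rail level with the seat, between block and seat, carries the eye end while it is slack. z up.
- hole_green (a point): Centre of the mouth of the square hole (14 x 14 mm, 28 mm deep, vertical) in the green station's aluminium block (44 mm square, trimmed green on its sides). x axis points to the green post, z up. A black key clamp with white knob stands 37 to 67 mm behind (-x of) the hole, up to 36 mm higher than the mouth.
- post_green (a point): Foot of the green station's upright steel post (9 mm diameter, 20 mm tall, top 5 mm tapering to 4 mm), at the centre of the top of the green round seat (40 mm diameter). It lies 160 mm along x from the hole and 20 mm lower than its mouth. A steel rail level with the seat, between block and seat, carries the eye end while it is slack. z up.
- spring_red: Hook end of the red tension spring (160 mm, 130 g; may be absent). Origin: tip of its down-pointing pin (9 mm diameter, 20 mm long, round tip); x along the spring to the eye, z up. Above the pin a shoulder 24 x 20 mm (z 20 to 30 mm), then a red grip tab 20 mm (x) by 12 mm (y), z 30 to 60 mm, centred over the pin. Coil 17 mm thick, axis at z 30.
- eye_red (a point): Centre of the underside of the red spring's square eye (36 mm outside, 16 mm square hole, 8 mm thick): 130 mm from the pin, level with its tip; up to 55 mm more when pulled (3 N to start, 7 N at 30 mm). Grip tab as at the pin, z 30 to 60 mm, centred 30 mm from the eye towards the pin. The spring does not bend: to lift the eye over a post, swing it up 0.15 rad about the hooked pin.
- spring_yellow: Hook end of the yellow tension spring (160 mm, 130 g; may be absent). Origin: tip of its down-pointing pin (9 mm diameter, 20 mm long, round tip); x along the spring to the eye, z up. Above the pin a shoulder 24 x 20 mm (z 20 to 30 mm), then a yellow grip tab 20 mm (x) by 12 mm (y), z 30 to 60 mm, centred over the pin. Coil 17 mm thick, axis at z 30.
- eye_yellow (a point): Centre of the underside of the yellow spring's square eye (36 mm outside, 16 mm square hole, 8 mm thick): 130 mm from the pin, level with its tip; up to 55 mm more when pulled (3 N to start, 7 N at 30 mm). Grip tab as at the pin, z 30 to 60 mm, centred 30 mm from the eye towards the pin. The spring does not bend: to lift the eye over a post, swing it up 0.15 rad about the hooked pin.
- spring_green: Hook end of the green tension spring (160 mm, 130 g; may be absent). Origin: tip of its down-pointing pin (9 mm diameter, 20 mm long, round tip); x along the spring to the eye, z up. Above the pin a shoulder 24 x 20 mm (z 20 to 30 mm), then a green grip tab 20 mm (x) by 12 mm (y), z 30 to 60 mm, centred over the pin. Coil 17 mm thick, axis at z 30.
- eye_green (a point): Centre of the underside of the green spring's square eye (36 mm outside, 16 mm square hole, 8 mm thick): 130 mm from the pin, level with its tip; up to 55 mm more when pulled (3 N to start, 7 N at 30 mm). Grip tab as at the pin, z 30 to 60 mm, centred 30 mm from the eye towards the pin. The spring does not bend: to lift the eye over a post, swing it up 0.15 rad about the hooked pin.
- collar_red: Red plastic retaining collar, a square sleeve 28 x 28 mm outside with a 15 mm square bore, 28 mm tall, 30 g, standing upright on the bench. Origin: centre of its underside; z along its bore, x and y across its flats. On a post it rests on the spring's eye (8 mm above the seat), or on the seat where there is no spring.
- collar_yellow: Yellow plastic retaining collar, a square sleeve 28 x 28 mm outside with a 15 mm square bore, 28 mm tall, 30 g, standing upright on the bench. Origin: centre of its underside; z along its bore, x and y across its flats. On a post it rests on the spring's eye (8 mm above the seat), or on the seat where there is no spring.
- collar_green: Green plastic retaining collar, a square sleeve 28 x 28 mm outside with a 15 mm square bore, 28 mm tall, 30 g, standing upright on the bench. Origin: centre of its underside; z along its bore, x and y across its flats. On a post it rests on the spring's eye (8 mm above the seat), or on the seat where there is no spring.
- screwdriver: Loose screwdriver lying on the bench, not needed. Origin at the underside, near its middle.
- brush: Loose bench brush lying on the bench, not needed. Origin at the underside, near its middle.
- oil: Loose oil bottle, 48 mm diameter, 110 mm tall, standing, not needed. Origin at the underside, near its middle.
- padlock: Loose brass padlock lying flat, 45 x 50 mm body with steel shackle, 22 mm thick, not needed. Origin at the underside, near its middle.
- tagkey: Loose key with a blue tag, about 100 mm long, lying flat, not needed. Origin at the underside, near its middle.
Not all that is in view belongs to the job. Leave any white look-alike of the spring_red alone.

How it is judged:
By the outcome, as a careful person would: the job done as asked, in the order asked, and still so for the second after the job is handed in, with the robot touching nothing.
Of spring_red, spring_yellow, spring_green only 2 to 3 are there at a start; the rules pass over those that are not, and their reading is None.
At some moment in a run one of collar_red, collar_yellow, collar_green, spring_red, spring_yellow, spring_green may be knocked a few centimetres aside while the robot is not near it.
Once in a run the grip may slacken for a moment while it holds something.
It also fails if it takes over 208 s, if anything falls off the work surface, if the arm or the gripper's body presses on something with over 40 N, if the wrist force passes 120 N, or if a joint passes its speed limit or range.

## Working session

There is one attempt and no reset: what is moved stays moved. The work goes in short steps, Python scripts to look and compute and a tool call to move; the robot and the scene stay as the last step left them, time stands still between calls to the robot, and variables do not carry over. Pictures are saved under pics/ and viewed, at most 14 in all, crops included, and the job is handed in when it is done.

Besides the shell and the picture viewer there is one more tool, called after "Emit:" as name(argument=value, ...), one argument or row to a line, values as JSON. play_rows: Moves the arm, as the interface text tells. Its arguments: {"type":"object","properties":{"rows":{"type":"array"},"force":{"type":"number"}},"required":["rows"]}

```bash
mkdir -p pics; python3 - <<'E'
from rig import r
import cv2,numpy as np
s=r.sense();print({k:np.round(v,3).tolist() for k,v in s.items()}, r.tcp_to_grasp)
for n in("scene","top"):
    f=r.grab_frame(n);cv2.imwrite(f"pics/{n}0.png",f["pixels"][:,:,::-1]);print(n,f["fx"],f["cx"],f["cy"],f["dist"],np.round(f["pose"],3).tolist())
E
```

```text
{'clock': 0.0, 'qpos': [1.119, 0.354, 1.634, 0.0, 1.155, -0.002], 'qvel': [-0.0, -0.001, 0.001, 0.002, 0.001, -0.001], 'joint_efforts': [0.001, -60.522, -34.207, -0.0, 0.009, 0.0], 'eef_pos': [271.526, 562.421, 230.547], 'tcp_rot': [-3.14, -0.0, 2.692], 'contact_force': [0.246, 0.149, 0.571], 'wrist_torque': [0.006, -0.002, 0.016], 'grasp_force': 0.0, 'opening': 1.0} 18.700000000000003
scene 436.98534699157807 278.12020076076266 216.7322600581514 [-0.04393375  0.          0.          0.          0.        ] [[0.708, 0.592, -0.385, 967.46], [0.706, -0.597, 0.381, -484.589], [-0.004, -0.542, -0.84, 929.609], [0.0, 0.0, 0.0, 1.0]]
top 382.4528777552928 281.2549435187585 209.04189447209077 [-0.07647001  0.          0.          0.          0.        ] [[-0.087, -0.971, 0.224, 351.771], [-0.996, 0.084, -0.023, -71.785], [0.003, -0.225, -0.974, 1065.004], [0.0, 0.0, 0.0, 1.0]]
```

View pics/scene0.png

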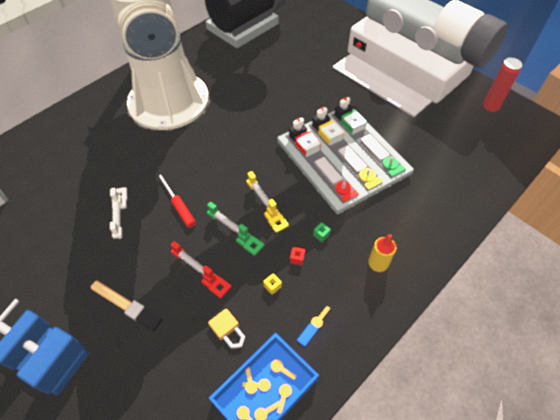

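View pics/top0.png

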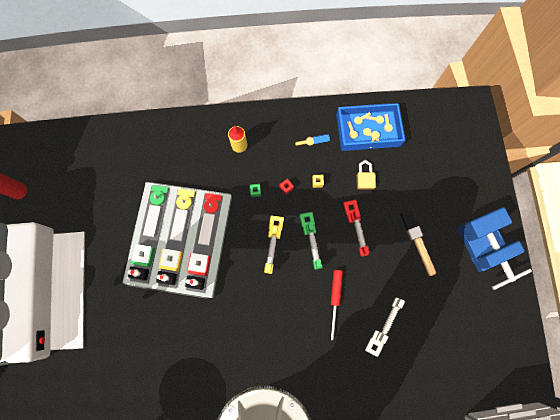

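The scene view shows the springs in red (200,268), green (235,228) and yellow (267,202), and the collars in green (321,231), red (297,256) and yellow (272,284). The bed is around (345,155). In the top view the springs are at (355,227), (312,240) and (273,245), with the white decoy at (385,328). Next I'll enlarge both views to confirm.

```bash
python3 - <<'E'
import cv2,numpy as np
t=cv2.imread("pics/top0.png");s=cv2.imread("pics/scene0.png")
a=cv2.resize(t[170:305,115:385],(800,400),interpolation=cv2.INTER_CUBIC)
cv2.imwrite("pics/topc.png",a)
b=cv2.resize(s[90:310,160:420],(709,600),interpolation=cv2.INTER_CUBIC)
cv2.imwrite("pics/scenec.png",b)
E
```

```text
(no output)
```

View pics/topc.png

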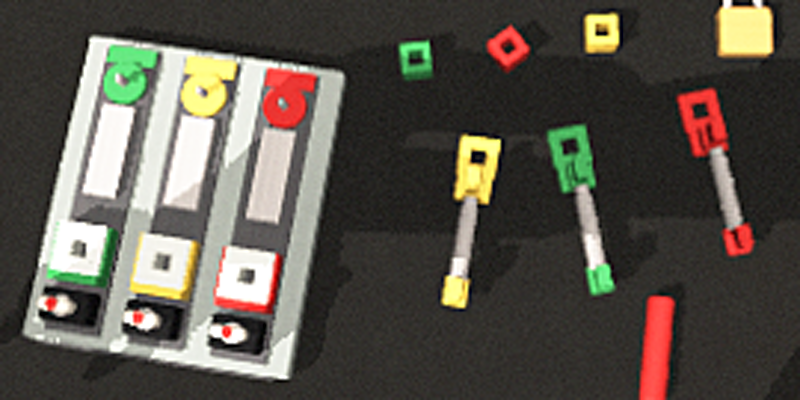

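View pics/scenec.png

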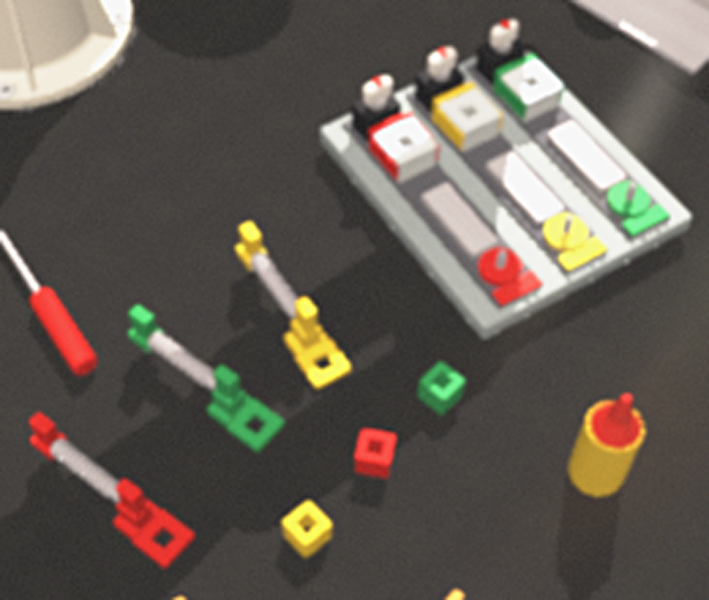

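The top crop shows the mouths (green 80,248; yellow 163,261; red 247,275), the seats (124,80; 204,92; 285,104) and three upright springs, each with its eye facing away from the robot. The coloured springs have tabs and pins and are the ones meant. The white one at top (385,328) is the decoy. Next I'll triangulate.

```bash
cat > h.py <<'E'
import cv2,numpy as np
from scipy.spatial.transform import Rotation as R
from rig import r
def ray(f,p):
    K=np.array([[f["fx"],0,f["cx"]],[0,f["fy"],f["cy"]],[0,0,1.]])
    u=cv2.undistortPoints(np.array([[p]],float),K,np.array(f["dist"],float)).ravel()
    P=np.array(f["pose"]);d=P[:3,:3]@[u[0],u[1],1];return P[:3,3],d/np.linalg.norm(d)
def plane(f,p,z):
    c,d=ray(f,p);return c+d*(z-c[2])/d[2]
def tri(ft,pt,fs,ps):
    A=np.zeros((3,3));b=np.zeros(3);L=[]
    for f,p in((ft,pt),(fs,ps)):
        c,d=ray(f,p);M=np.eye(3)-np.outer(d,d);A+=M;b+=M@c;L.append((c,d))
    X=np.linalg.solve(A,b);return X,max(np.linalg.norm(np.cross(X-c,d)) for c,d in L)
def proj(f,X):
    P=np.array(f["pose"]);K=np.array([[f["fx"],0,f["cx"]],[0,f["fy"],f["cy"]],[0,0,1.]])
    Rt=P[:3,:3].T;q,_=cv2.projectPoints(np.array(X,float).reshape(-1,1,3),cv2.Rodrigues(Rt)[0],-Rt@P[:3,3],K,np.array(f["dist"],float))
    return q[:,0]
def dark(f,p,w=3):
    g=f["pixels"].max(2).astype(float);x,y=np.round(p).astype(int)
    W=g[y-w:y+w+1,x-w:x+w+1];k=np.clip(np.percentile(W,70)-W-15,0,None)
    yy,xx=np.mgrid[y-w:y+w+1,x-w:x+w+1];return np.array([(k*xx).sum(),(k*yy).sum()])/k.sum()
def mask(f,col):
    h=cv2.cvtColor(f["pixels"],cv2.COLOR_RGB2HSV);H,S,V=[h[...,i].astype(int) for i in range(3)]
    m={"red":((H<8)|(H>172)),"yellow":(H>18)&(H<34),"green":(H>48)&(H<80)}[col]
    return (m&(S>110)&(V>50)).astype(np.uint8)
def blobs(f,col,amin=15):
    n,l,st,c=cv2.connectedComponentsWithStats(mask(f,col));return [(c[i].round(1).tolist(),st[i].tolist()) for i in range(1,n) if st[i][4]>=amin]
def both(): return r.grab_frame("top"),r.grab_frame("scene")
def go(xyz,yaw,tilt=0.0):
    """moves (tool axes, units) from measured pose to TCP xyz, tool down, x axis at world yaw, tilted by tilt about tool y"""
    s=r.sense();R0=R.from_euler("xyz",s["tcp_rot"])
    R1=R.from_euler("xyz",[np.pi,0,yaw])*R.from_euler("y",tilt)
    tu=(R0.inv()*R1).as_rotvec(degrees=True)/6;d=np.array(xyz)-s["eef_pos"]
    print("at",np.round(s["eef_pos"],1),"t",round(s["clock"],1),"F",np.round(s["contact_force"],1),"open",round(s["opening"],2),"turn",tu.round(2),"then dp",(R1.inv().apply(d)/40).round(3),"| dp unturned",(R0.inv().apply(d)/40).round(3))
E
python3 - <<'E'
from h import *
ft,fs=both()
C=lambda L:np.array([115,170])+np.array(L)/2.963
D=lambda L:np.array([160,90])+np.array(L)/2.727
T=dict(hg=(80,248),hy=(163,261),hr=(247,275),sg=(124,80),sy=(204,92),sr=(285,104),er=(700,112),eg=(571,147),ey=(479,157),cg=(415,61),cr=(508,47),cy=(602,33))
S=dict(hg=(531,81),hy=(470,111),hr=(405,142),sg=(630,200),sy=(566,232),sr=(500,267),er=(163,538),eg=(256,424),ey=(322,362),cg=(444,383),cr=(376,448),cy=(307,525))
for k in T:
    a,b=C(T[k])-.3,D(S[k])-.3
    if k[0]!='s': a,b=dark(ft,a),dark(fs,b)
    X,e=tri(ft,a,fs,b);print(k,a.round(1),b.round(1),X.round(1),"err",e.round(1))
for c in("red","yellow","green"):
    print(c,"top",blobs(ft,c));print(c,"scene",blobs(fs,c))
E
```

```text
hg [141.4 253.7] [354.4 119.5] [493.2 284.6  61.3] err 0.1
hy [169.6 258.1] [331.7 130.4] [475.5 209.5  60.5] err 0.0
hr [198.1 262.7] [308.3 141.4] [457.4 135.   60.3] err 0.4
sg [156.5 196.7] [390.7 163. ] [651.8 247.8  39.9] err 0.6
sy [183.5 200.7] [367.3 174.8] [633.1 171.8  41.6] err 0.6
sr [210.9 204.8] [343.1 187.6] [615.1  96.5  40.9] err 0.6
er [350.9 206.9] [219.4 286.8] [ 583.8 -295.     6.5] err 0.3
eg [306.8 219. ] [253.2 245.2] [ 559.6 -166.1    6.4] err 0.3
ey [275.9 222.6] [277.9 222.4] [556.5 -78.3   7.2] err 0.4
cg [254.8 189.5] [321.9 229. ] [653.2 -26.1  26.5] err 0.5
cr [286.  185.4] [297.1 253.3] [ 657.  -115.6   26.5] err 0.4
cy [317.5 180.1] [272.1 281.9] [ 666.  -206.6   23.2] err 0.5
red top [([236.0, 132.9], [229, 125, 15, 15, 159]), ([11.9, 187.3], [0, 172, 28, 28, 498]), ([286.1, 186.1], [279, 178, 15, 17, 150]), ([211.4, 202.2], [204, 193, 18, 21, 261]), ([351.8, 210.5], [343, 199, 18, 24, 283]), ([363.9, 250.7], [358, 245, 12, 12, 98]), ([200.1, 268.9], [187, 255, 23, 21, 112]), ([336.2, 287.4], [330, 269, 13, 37, 355]), ([131.8, 271.9], [130, 270, 4, 
[... 1111 characters left out ...]
317.7], [311, 307, 19, 20, 132]), ([222.7, 322.5], [209, 309, 29, 28, 452]), ([280.4, 368.2], [272, 361, 23, 18, 130]), ([255.5, 384.7], [244, 370, 25, 23, 226]), ([273.4, 404.1], [256, 385, 34, 35, 267]), ([243.1, 413.4], [238, 408, 13, 12, 105])]
green top [([254.9, 189.9], [249, 183, 12, 14, 128]), ([157.8, 194.4], [150, 185, 18, 20, 233]), ([307.7, 222.8], [300, 212, 16, 23, 250]), ([145.6, 259.8], [131, 247, 24, 20, 117]), ([317.0, 264.0], [312, 259, 10, 11, 75])]
green scene [([346.2, 120.4], [341, 111, 13, 21, 84]), ([393.6, 167.7], [383, 159, 22, 17, 168]), ([211.3, 208.9], [207, 202, 10, 16, 108]), ([321.5, 231.6], [313, 223, 18, 19, 213]), ([248.2, 240.3], [236, 224, 28, 31, 420])]
```

```bash
python3 - <<'E'
from h import *
import json
ft,fs=both()
H=dict(green=(493.2,284.6),yellow=(475.5,209.5),red=(457.4,135.0));S=dict(green=(651.8,247.8),yellow=(633.1,171.8),red=(615.1,96.5))
A=np.array([(0,77),(0,0),(0,-77),(160,77),(160,0),(160,-77)],float);B=np.array([H[c] for c in("green","yellow","red")]+[S[c] for c in("green","yellow","red")])
a=A-A.mean(0);b=B-B.mean(0);y=np.arctan2((a[:,0]*b[:,1]-a[:,1]*b[:,0]).sum(),(a*b).sum())
c,s=np.cos(y),np.sin(y);F=(np.array([[c,-s],[s,c]])@a.T).T+B.mean(0)
print("bed yaw",y.round(4));print(F.round(1),(B-F).round(1).tolist())
json.dump(dict(yaw=y,hole={k:F[i].tolist() for i,k in enumerate(("green","yellow","red"))},post={k:F[3+i].tolist() for i,k in enumerate(("green","yellow","red"))}),open("bed.json","w"))
P=dict(red=((363.9,250.7),(175.7,248.5)),yellow=((268.6,268.6),(250.8,178.6)),green=((317,264),(211.3,208.9)))
E=dict(red=(583.8,-295),green=(559.6,-166.1),yellow=(556.5,-78.3))
for k,(a,b) in P.items():
    X,e=tri(ft,a,fs,b);d=np.array(E[k])-X[:2];print(k,X.round(1),e.round(1),"len",np.linalg.norm(d).round(1),"yaw",np.arctan2(d[1],d[0]).round(3))
E
```

```text
bed yaw -0.235
[[494.5 284.4]
 [476.5 209.5]
 [458.6 134.6]
 [650.1 247.1]
 [632.2 172.2]
 [614.2  97.4]] [[-1.3, 0.2], [-1.0, 0.0], [-1.2, 0.4], [1.7, 0.7], [0.9, -0.4], [0.9, -0.9]]
red [ 452.5 -309.4   37.9] 1.4 len 132.1 yaw 0.109
yellow [427.8 -48.1  40.2] 0.2 len 132.1 yaw -0.23
green [ 428.  -179.1   39.7] 1.8 len 132.3 yaw 0.098
```

```bash
python3 - <<'E'
from h import *
go((429,-48.3,130),-0.23+np.pi)
E
```

```text
at [271.7 562.7 231. ] t 0.3 F [-0.1 -0.2  0.2] open 0.99 turn [-0.  -0.  -2.1] then dp [ -7.312 -13.976   2.526] | dp unturned [-10.183 -12.045   2.531]
```

Emit:
play_rows(
  rows=[
    {"dp": [0, 0, 0], "turn": [0, 0, -0.7], "fingers": 0.4},
    {"dp": [0, 0, 0], "turn": [0, 0, -0.7], "fingers": 0.4},
    {"dp": [0, 0, 0], "turn": [0, 0, -0.7], "fingers": 0.4},
    {"dp": [-0.366, -0.7, 0], "turn": [0, 0, 0], "fingers": 0.4},
    {"dp": [-0.366, -0.7, 0], "turn": [0, 0, 0], "fingers": 0.4},
  ],
  force=40,
)

```text
clock: 0.72
eef_pos: [287.3, 501.8, 230.9]
tcp_rot: [3.142, 0.0, 2.914]
contact_force: [1.2, -1.1, -0.3]
opening: 0.605
grasp_force: 0.0
```

Emit:
play_rows(
  rows=[
    {"dp": [-0.366, -0.7, 0], "turn": [0, 0, 0], "fingers": 0.4},
    {"dp": [-0.366, -0.7, 0], "turn": [0, 0, 0], "fingers": 0.4},
    {"dp": [-0.366, -0.7, 0], "turn": [0, 0, 0], "fingers": 0.4},
    {"dp": [-0.366, -0.7, 0], "turn": [0, 0, 0], "fingers": 0.4},
    {"dp": [-0.366, -0.7, 0], "turn": [0, 0, 0], "fingers": 0.4},
  ],
)

```text
clock: 1.13
eef_pos: [326.9, 347.2, 231.3]
tcp_rot: [3.141, 0.0, 2.912]
contact_force: [0.5, 0.2, -0.6]
opening: 0.601
grasp_force: 0.0
```

Emit:
play_rows(
  rows=[
    {"dp": [-0.366, -0.7, 0], "turn": [0, 0, 0], "fingers": 0.4},
    {"dp": [-0.366, -0.7, 0], "turn": [0, 0, 0], "fingers": 0.4},
    {"dp": [-0.366, -0.7, 0], "turn": [0, 0, 0], "fingers": 0.4},
    {"dp": [-0.366, -0.7, 0], "turn": [0, 0, 0], "fingers": 0.4},
    {"dp": [-0.366, -0.7, 0], "turn": [0, 0, 0], "fingers": 0.4},
  ],
)

```text
clock: 1.55
eef_pos: [366.3, 194.2, 231.5]
tcp_rot: [3.141, 0.0, 2.912]
contact_force: [0.6, -0.6, 0.3]
opening: 0.599
grasp_force: 0.0
```

Emit:
play_rows(
  rows=[
    {"dp": [-0.366, -0.7, 0], "turn": [0, 0, 0], "fingers": 0.4},
    {"dp": [-0.366, -0.7, 0], "turn": [0, 0, 0], "fingers": 0.4},
    {"dp": [-0.366, -0.7, 0], "turn": [0, 0, 0], "fingers": 0.4},
    {"dp": [-0.366, -0.7, 0], "turn": [0, 0, 0], "fingers": 0.4},
    {"dp": [-0.366, -0.7, 0], "turn": [0, 0, 0], "fingers": 0.4},
  ],
)

```text
clock: 1.97
eef_pos: [405.7, 41.1, 231.5]
tcp_rot: [3.141, 0.001, 2.912]
contact_force: [0.8, -0.5, 0.4]
opening: 0.6
grasp_force: 0.0
```

Emit:
play_rows(
  rows=[
    {"dp": [-0.366, -0.7, 0], "turn": [0, 0, 0], "fingers": 0.4},
    {"dp": [-0.366, -0.7, 0], "turn": [0, 0, 0], "fingers": 0.4},
    {"dp": [-0.366, -0.7, 0], "turn": [0, 0, 0], "fingers": 0.4},
    {"dp": [0, 0, 0.6], "turn": [0, 0, 0], "fingers": 0.4},
    {"dp": [0, 0, 0], "turn": [0, 0, 0], "fingers": 0.4},
  ],
)

```text
clock: 2.38
eef_pos: [427.8, -50.4, 204.9]
tcp_rot: [-3.141, -0.004, 2.908]
contact_force: [-2.7, 0.5, -0.5]
opening: 0.603
grasp_force: 0.0
```

```bash
python3 - <<'E'
from h import *
go((429,-48.3,130),-0.23+np.pi)
ft,fs=both()
a=np.vstack([cv2.resize(ft["pixels"][190:290,190:390],(800,400)),cv2.resize(fs["pixels"][130:230,180:380],(400,200)).repeat(1,1) if 0 else cv2.resize(fs["pixels"][150:200,180:380],(800,200))])
cv2.imwrite("pics/a1.png",a[:,:,::-1])
E
```

```text
at [427.8 -50.4 204.9] t 2.4 F [-2.7  0.5 -0.5] open 0.6 turn [-0.   -0.03 -0.03] then dp [-0.018  0.059  1.872] | dp unturned [-0.025  0.06   1.872]
```

View pics/a1.png

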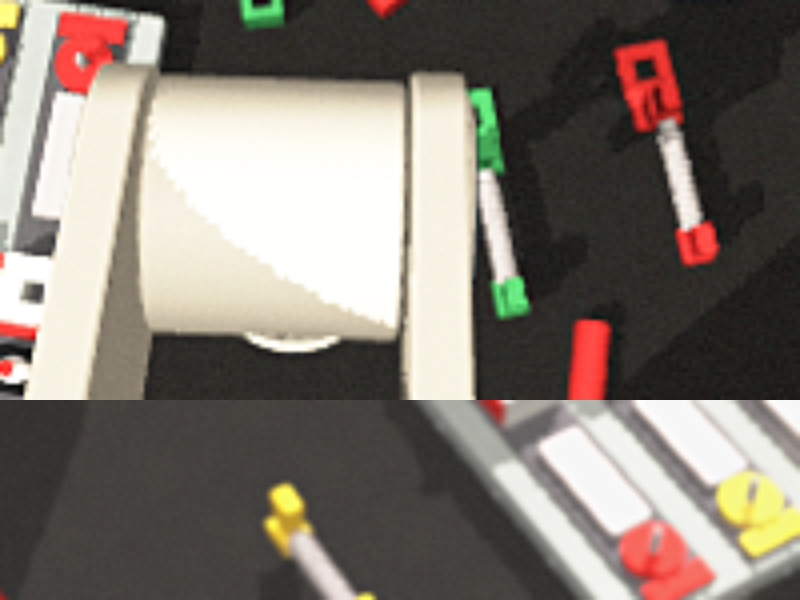

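The arm hides the top view here. In the scene view the yellow pin tab is still at (251,175), so I'll descend and grip.

Emit:
play_rows(
  rows=[
    {"dp": [-0.02, 0.06, 0.8], "turn": [0, 0, 0], "fingers": 0.4},
    {"dp": [0, 0, 0.8], "turn": [0, 0, 0], "fingers": 0.4},
    {"dp": [0, 0, 0.8], "turn": [0, 0, 0], "fingers": 0.4},
    {"dp": [0, 0, 0.8], "turn": [0, 0, 0], "fingers": 0.4},
    {"dp": [0, 0, 0], "turn": [0, 0, 0], "fingers": 0.4},
  ],
)

```text
clock: 2.9
eef_pos: [427.4, -45.6, 75.8]
tcp_rot: [-3.141, -0.007, 2.913]
contact_force: [-2.1, 0.9, -0.3]
opening: 0.604
grasp_force: 0.0
```

```bash
python3 - <<'E'
from h import *
go((429,-48.3,33),-0.23+np.pi)
fs=r.grab_frame("scene")
cv2.imwrite("pics/a2.png",cv2.resize(fs["pixels"][130:230,190:330],(700,500),interpolation=cv2.INTER_CUBIC)[:,:,::-1])
E
```

```text
at [427.4 -45.6  75.8] t 2.9 F [-2.1  0.9 -0.3] open 0.6 turn [-0.01 -0.07  0.02] then dp [-0.054 -0.056  1.07 ] | dp unturned [-0.061 -0.056  1.07 ]
```

View pics/a2.png

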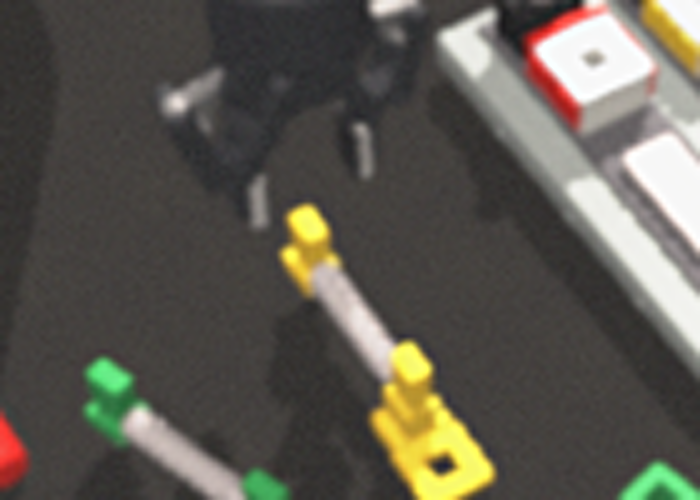

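The fingertips at crop (258,222) and (363,172) straddle the yellow pin tab at (308,215), so I'll descend and close.

Emit:
play_rows(
  rows=[
    {"dp": [-0.05, -0.05, 0.5], "turn": [0, 0, 0], "fingers": 0.4},
    {"dp": [0, 0, 0.5], "turn": [0, 0, 0], "fingers": 0.4},
    {"dp": [0, 0, 0.06], "turn": [0, 0, 0], "fingers": 0.4},
    {"dp": [0, 0, 0], "turn": [0, 0, 0], "fingers": 0.9},
    {"dp": [0, 0, 0], "turn": [0, 0, 0], "fingers": 1},
  ],
  force=60,
)

```text
clock: 3.37
eef_pos: [433.2, -49.2, 38.7]
tcp_rot: [3.141, 0.002, 2.912]
contact_force: [0.3, 0.2, -0.2]
opening: 0.329
grasp_force: 0.0
```

Emit:
play_rows(
  rows=[
    {"dp": [0, 0, 0], "turn": [0, 0, 0], "fingers": 1},
    {"dp": [0, 0, 0], "turn": [0, 0, 0], "fingers": 1},
    {"dp": [0, 0, 0], "turn": [0, 0, 0], "fingers": 1},
    {"dp": [0, 0, -0.3], "turn": [0, 0, 0], "fingers": 1},
    {"dp": [0, 0, -0.5], "turn": [0, 0, 0], "fingers": 1},
  ],
)

```text
clock: 3.78
eef_pos: [430.8, -49.2, 68.7]
tcp_rot: [-3.141, -0.003, 2.912]
contact_force: [-0.5, -0.1, -1.1]
opening: 0.128
grasp_force: 60.0
```

Emit:
play_rows(
  rows=[
    {"dp": [0, 0, -0.8], "turn": [0, 0, 0], "fingers": 1},
    {"dp": [0, 0, -0.8], "turn": [0, 0, 0], "fingers": 1},
    {"dp": [0, 0, -0.6], "turn": [0, 0, 0], "fingers": 1},
    {"dp": [0, 0, 0], "turn": [0, 0, 0], "fingers": 1},
    {"dp": [0, 0, 0], "turn": [0, 0, 0], "fingers": 1},
  ],
)

```text
clock: 4.2
eef_pos: [433.0, -49.5, 158.5]
tcp_rot: [3.141, 0.004, 2.912]
contact_force: [-0.6, -0.5, -1.3]
opening: 0.125
grasp_force: 60.1
```

```bash
python3 - <<'E'
from h import *
import json
b=json.load(open("bed.json"))
go((*b["hole"]["yellow"],150),b["yaw"]+np.pi)
fs=r.grab_frame("scene");print([x for x in blobs(fs,"yellow") if x[0][1]<260 and x[0][0]<300])
cv2.imwrite("pics/a3.png",cv2.resize(fs["pixels"][110:250,170:350],(720,560),interpolation=cv2.INTER_CUBIC)[:,:,::-1])
E
```

```text
at [433.  -49.5 158.5] t 4.2 F [-0.6 -0.5 -1.3] open 0.12 turn [0.   0.04 0.05] then dp [0.448 6.551 0.213] | dp unturned [0.416 6.553 0.215]
[([249.1, 147.8], [243, 138, 13, 20, 86]), ([274.3, 187.6], [262, 167, 28, 39, 552])]
```

Emit:
play_rows(
  rows=[
    {"dp": [0.05, 0.4, 0], "turn": [0, 0, 0], "fingers": 1},
    {"dp": [0.05, 0.8, 0], "turn": [0, 0, 0], "fingers": 1},
    {"dp": [0.05, 0.8, 0], "turn": [0, 0, 0], "fingers": 1},
    {"dp": [0.05, 0.8, 0], "turn": [0, 0, 0], "fingers": 1},
    {"dp": [0.05, 0.8, 0], "turn": [0, 0, 0], "fingers": 1},
  ],
)

```text
clock: 4.67
eef_pos: [454.0, 94.2, 155.4]
tcp_rot: [-3.14, -0.003, 2.911]
contact_force: [1.3, -0.6, -0.7]
opening: 0.126
grasp_force: 60.0
```

Emit:
play_rows(
  rows=[
    {"dp": [0.05, 0.8, 0], "turn": [0, 0, 0], "fingers": 1},
    {"dp": [0.05, 0.8, 0], "turn": [0, 0, 0], "fingers": 1},
    {"dp": [0.05, 0.8, 0], "turn": [0, 0, 0], "fingers": 1},
    {"dp": [0.02, 0.55, 0], "turn": [0, 0, 0], "fingers": 1},
    {"dp": [0, 0, 0], "turn": [0, 0, 0], "fingers": 1},
  ],
)

```text
clock: 5.08
eef_pos: [475.5, 212.9, 155.4]
tcp_rot: [3.141, -0.001, 2.914]
contact_force: [-0.2, -0.5, -1.2]
opening: 0.125
grasp_force: 60.0
```

Emit:
play_rows(
  rows=[
    {"dp": [0, 0, 0.5], "turn": [0, 0, 0], "fingers": 1},
    {"dp": [0, 0, 0.5], "turn": [0, 0, 0], "fingers": 1},
    {"dp": [0, 0, 0], "turn": [0, 0, 0], "fingers": 1},
    {"dp": [0, 0, 0], "turn": [0, 0, 0], "fingers": 1},
    {"dp": [0, 0, 0], "turn": [0, 0, 0], "fingers": 1},
  ],
)

```text
clock: 5.5
eef_pos: [475.2, 209.1, 116.9]
tcp_rot: [-3.141, -0.001, 2.911]
contact_force: [0.1, -0.7, -1.8]
opening: 0.126
grasp_force: 60.0
```

```bash
python3 - <<'E'
from h import *
import json
b=json.load(open("bed.json"))
go((*b["hole"]["yellow"],118),b["yaw"]+np.pi)
ft,fs=both()
a=cv2.resize(fs["pixels"][80:200,270:430],(800,600),interpolation=cv2.INTER_CUBIC)
c=cv2.resize(ft["pixels"][170:300,115:275],(800,600),interpolation=cv2.INTER_CUBIC)
cv2.imwrite("pics/a4.png",cv2.resize(np.hstack([a[:,:],c]),(0,0),fx=.5,fy=.8)[:,:,::-1])
E
```

```text
at [475.2 209.1 116.9] t 5.5 F [ 0.1 -0.7 -1.8] open 0.13 turn [-0.01 -0.01  0.04] then dp [-0.03   0.018 -0.028] | dp unturned [-0.03   0.018 -0.028]
```

View pics/a4.png

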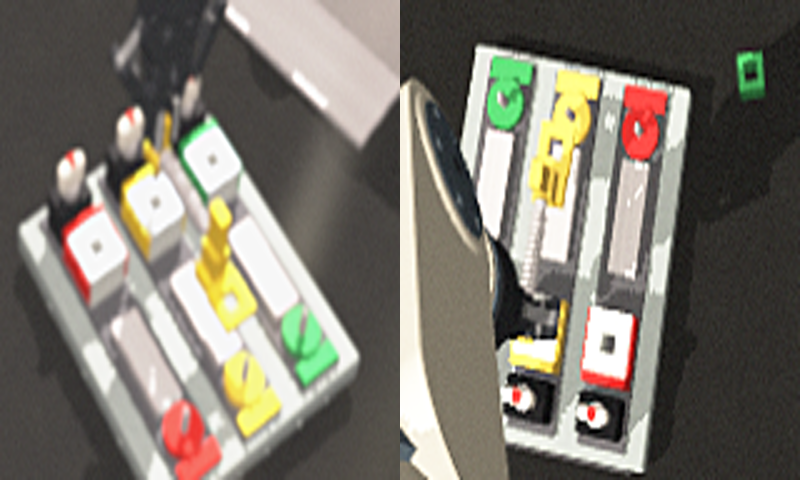

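The spring hangs level above the yellow block. Its eye hole shows at scene (362.4,155.8) and top (177,210.6). I'll check its offset against the station line.

```bash
python3 - <<'E'
from h import *
import json
b=json.load(open("bed.json"));y=b["yaw"];x=np.array([np.cos(y),np.sin(y)]);n=np.array([-x[1],x[0]])
ft,fs=both()
def yellow_less(f,p,w=4):
    m=mask(f,"yellow").astype(float);xx,yy=np.round(p).astype(int)
    W=m[yy-w:yy+w+1,xx-w:xx+w+1];print("\n".join("".join("#" if v else "." for v in q) for q in W),xx,yy)
yellow_less(ft,(177,210.6),8);yellow_less(fs,(362.4,155.8),8)
X,e=tri(ft,(177-.3,210.6-.3),fs,(362.4-.3,155.8-.3))
d=X[:2]-b["hole"]["yellow"];print(X.round(1),e.round(1),"along",(d@x).round(1),"across",(d@n).round(1))
print([q for q in blobs(fs,"yellow",4) if 300<q[0][0]<380 and q[0][1]<190])
E
```

```text
...##############
...##############
...###########.##
..############.##
..####..#########
..####.....######
..####.....##.##.
.####......####..
.####......####..
.#####.....####..
#####.########...
#.############...
#.############...
##############...
#############....
.############....
.###########..... 177 211
############.....
#############....
##############...
###############..
################.
#######...#######
#####......######
#####.......#####
.####.......#####
..####......#####
...####...######.
....##########...
.....#######.....
......#####......
.................
.................
................. 362 156
[598.6 182.5  79.7] 0.3 along 125.0 across 2.2
[([336.7, 111.9], [335, 108, 4, 9, 26]), ([325.1, 128.6], [318, 114, 16, 30, 153]), ([358.7, 146.7], [349, 130, 24, 32, 355]), ([369.0, 178.9], [359, 169, 23, 20, 242])]
```

The eye hole sits at z≈80, where a level spring would put it near 92. So the spring has drooped about 0.09 rad in the grip. I'll counter-tilt by that much, tighten the grip and lower.

Emit:
play_rows(
  rows=[
    {"dp": [0, 0, 0], "turn": [0, -0.45, 0], "fingers": 1},
    {"dp": [0, 0, 0], "turn": [0, -0.43, 0], "fingers": 1},
    {"dp": [-0.02, 0.01, 0.25], "turn": [0, 0, 0], "fingers": 1},
    {"dp": [0, 0, 0.25], "turn": [0, 0, 0], "fingers": 1},
    {"dp": [0, 0, 0], "turn": [0, 0, 0], "fingers": 1},
  ],
  force=100,
)

```text
clock: 6.12
eef_pos: [477.4, 209.0, 95.3]
tcp_rot: [-3.14, 0.089, 2.912]
contact_force: [-0.2, 0.5, -2.0]
opening: 0.118
grasp_force: 101.6
```

Emit:
play_rows(
  rows=[
    {"dp": [0, 0, 0], "turn": [0, 0, 0], "fingers": 1},
    {"dp": [0, 0, 0], "turn": [0, 0, 0], "fingers": 1},
  ],
)

```text
clock: 6.28
eef_pos: [478.3, 209.2, 96.7]
tcp_rot: [-3.141, 0.091, 2.911]
contact_force: [-0.2, 0.6, -1.1]
opening: 0.118
grasp_force: 101.6
```

```bash
cat >> h.py <<'E'
def win(f,p,col,w=9):
    m=mask(f,col);xx,yy=np.round(p).astype(int)
    print("\n".join("".join("#" if v else "." for v in q) for q in m[yy-w:yy+w+1,xx-w:xx+w+1]),"origin",xx-w,yy-w)
def hole(f,p,col,w=6):
    """centroid of the hole inside a coloured ring near p"""
    m=mask(f,col);c,h=cv2.findContours(m,cv2.RETR_CCOMP,cv2.CHAIN_APPROX_NONE);o=[]
    for i,q in enumerate(c):
        if h[0][i][3]>=0 and len(q)>5:
            k=np.zeros_like(m);cv2.drawContours(k,c,i,1,-1);k=k&(1-m);M=cv2.moments(k,True)
            if M["m00"]>5:
                z=np.array([M["m10"],M["m01"]])/M["m00"]
                if np.linalg.norm(z-p)<w:o.append((np.linalg.norm(z-p),z))
    return min(o,key=lambda t:t[0])[1] if o else None
E
python3 - <<'E'
from h import *
import json
b=json.load(open("bed.json"));y=b["yaw"];x=np.array([np.cos(y),np.sin(y)]);n=np.array([-x[1],x[0]])
G=np.array(b["hole"]["yellow"]);go((*(G+1.7*x),77),y+np.pi,-0.09)
ft,fs=both()
a,c=hole(ft,(176.9,210),"yellow",9),hole(fs,(362,156),"yellow",9);print(a,c)
X,e=tri(ft,a,fs,c)
d=X[:2]-G;print(X.round(1),e.round(1),"along",(d@x).round(1),"across",(d@n).round(1))
E
```

```text
at [478.3 209.2  96.7] t 6.3 F [-0.2  0.6 -1.1] open 0.12 turn [0.   0.01 0.04] then dp [ 0.047 -0.003  0.491] | dp unturned [ 0.047 -0.003  0.491]
[177.8 209. ] [363.2  159.12]
[604.3 181.9  70.7] 0.5 along 130.7 across 2.9
```

Emit:
play_rows(
  rows=[
    {"dp": [0, -0.04, 0], "turn": [0, 0, 0.04], "fingers": 1},
    {"dp": [0.01, 0, 0.12], "turn": [0, 0, 0], "fingers": 1},
    {"dp": [0.01, 0, 0.12], "turn": [0, 0, 0], "fingers": 1},
    {"dp": [0.01, 0, 0.12], "turn": [0, 0, 0], "fingers": 1},
    {"dp": [0, 0, 0], "turn": [0, 0, 0], "fingers": 1},
  ],
)

```text
clock: 6.8
eef_pos: [477.8, 207.7, 82.0]
tcp_rot: [3.141, 0.092, 2.908]
contact_force: [-0.2, 0.1, 0.4]
opening: 0.115
grasp_force: 102.1
```

Emit:
play_rows(
  rows=[
    {"dp": [0.01, 0, 0.1], "turn": [0, 0, 0], "fingers": 1},
    {"dp": [0, 0, 0], "turn": [0, 0, 0], "fingers": 1},
    {"dp": [0, 0, 0], "turn": [0, 0, 0], "fingers": 1},
  ],
)

```text
clock: 7.05
eef_pos: [480.2, 209.4, 80.7]
tcp_rot: [3.137, 0.096, 2.907]
contact_force: [-3.3, 3.3, 23.0]
opening: 0.114
grasp_force: 107.6
```

```bash
python3 - <<'E'
from h import *
import json
b=json.load(open("bed.json"));y=b["yaw"];x=np.array([np.cos(y),np.sin(y)]);n=np.array([-x[1],x[0]])
G=np.array(b["hole"]["yellow"]);go((*(G+1.7*x),74),y+np.pi,-0.09)
ft,fs=both()
a,c=hole(ft,(178,208),"yellow",9),hole(fs,(363,161),"yellow",9);print(a,c)
X,e=tri(ft,a,fs,c)
d=X[:2]-G;print(X.round(1),e.round(1),"along",(d@x).round(1),"across",(d@n).round(1))
E
```

```text
at [480.2 209.4  80.7] t 7.0 F [-3.3  3.3 23. ] open 0.11 turn [0.04 0.06 0.  ] then dp [ 0.062 -0.019  0.162] | dp unturned [ 0.063 -0.02   0.162]
[180.80769231 209.32692308] [362.09375 164.4375 ]
[606.8 177.9  54.9] 0.7 along 134.0 across -0.4
```

```bash
python3 - <<'E'
from h import *
ft,fs=both()
a=cv2.resize(fs["pixels"][95:185,300:400],(660,594),interpolation=cv2.INTER_CUBIC)
cv2.imwrite("pics/a5.png",a[:,:,::-1])
E
```

View pics/a5.png

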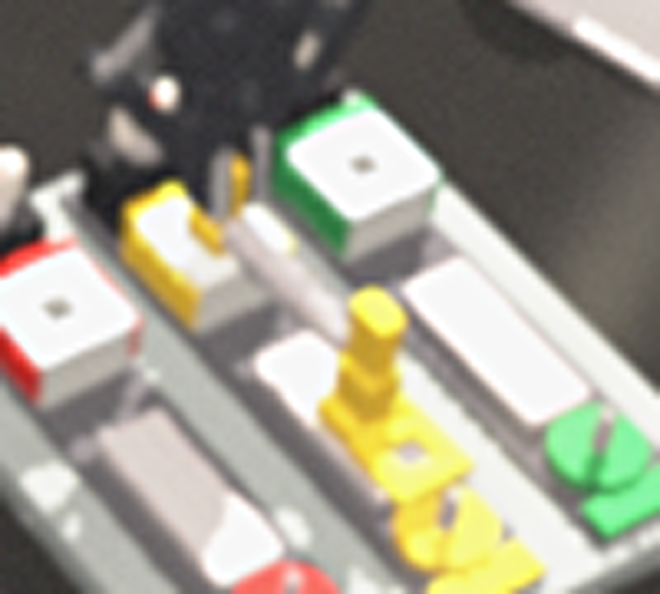

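The pin is in and the shoulder looks nearly down on the block. The true grip was about 38 mm above the tip, so the 23 N would be the shoulder touching. I'll release and check.

Emit:
play_rows(
  rows=[
    {"dp": [0, 0, 0], "turn": [0, 0.4, 0], "fingers": 1},
    {"dp": [0, 0, 0], "turn": [0, 0, 0], "fingers": 0.5},
    {"dp": [0, 0, 0], "turn": [0, 0, 0], "fingers": 0.5},
    {"dp": [0, 0, 0], "turn": [0, 0.45, 0], "fingers": 0.5},
    {"dp": [0, 0, -0.5], "turn": [0, 0, 0], "fingers": 0.5},
  ],
)

```text
clock: 7.67
eef_pos: [475.6, 206.7, 95.5]
tcp_rot: [-3.138, -0.003, 2.908]
contact_force: [0.2, 0.1, 0.0]
opening: 0.497
grasp_force: 0.0
```

Emit:
play_rows(
  rows=[
    {"dp": [0, 0, -0.8], "turn": [0, 0, 0], "fingers": 0.5},
    {"dp": [-0.4, 0, -0.4], "turn": [0, 0, 0], "fingers": 0.5},
    {"dp": [-0.8, 0, 0], "turn": [0, 0, 0], "fingers": 0.5},
    {"dp": [-0.8, 0, 0], "turn": [0, 0, 0], "fingers": 0.5},
    {"dp": [0, 0, 0], "turn": [0, 0, 0], "fingers": 0.5},
  ],
)

```text
clock: 8.08
eef_pos: [560.2, 188.4, 147.2]
tcp_rot: [3.14, 0.008, 2.906]
contact_force: [-0.7, -0.9, -0.0]
opening: 0.5
grasp_force: 0.0
```

```bash
python3 - <<'E'
from h import *
import json
b=json.load(open("bed.json"));y=b["yaw"];x=np.array([np.cos(y),np.sin(y)]);n=np.array([-x[1],x[0]])
G=np.array(b["hole"]["yellow"]);go((*(G+100*x),79),y+np.pi)
ft,fs=both();print([q for q in blobs(fs,"yellow",10) if 300<q[0][0]<390 and q[0][1]<190])
win(fs,(362,164),"yellow",18);win(fs,(334,125),"yellow",15);win(ft,(180,210),"yellow",12)
E
```

```text
at [560.2 188.4 147.2] t 8.1 F [-0.7 -0.9 -0. ] open 0.5 turn [ 0.01  0.08 -0.  ] then dp [-0.343  0.026  1.704] | dp unturned [-0.329  0.023  1.707]
[([327.6, 128.1], [318, 117, 20, 27, 211]), ([361.8, 166.7], [347, 140, 35, 49, 517])]
.........########....................
.........########....................
........########.....................
........########.....................
.......########......................
.......########......................
.......#########.....................
.......#########.....................
......##########.....................
......##########.....................
.....###########.....................
...##############....................
...###############...................
....###############..................
.....##############..................
.....###############.................
......###############................
.......#########..####...............
........######.....####..............
........######......####.............
.........#####......######...........
..........####......######...........
...........####....#####...
[... 1529 characters left out ...]
.................... origin 319 110
.........##############..
.........####..########..
........#####....####.#..
........#####....#######.
........######...#######.
........#############.##.
.......################..
.......################..
.......###############...
.......###########.##....
.......###########.#.....
......#####..#####.#.....
.....#####.....#####.....
.....#####......####.....
......####......####.....
................###......
................###......
................###......
................###......
................##.......
...............###.......
...............##........
...............##........
...............##........
..............###........ origin 168 198
```

```bash
python3 - <<'E'
from h import *
import json
b=json.load(open("bed.json"));y=b["yaw"];x=np.array([np.cos(y),np.sin(y)]);n=np.array([-x[1],x[0]])
ft,fs=both();G=np.array(b["hole"]["yellow"])
print(proj(fs,[[*G,100.7],[*G,110],[*(G+100*x),100.7],[*(G+130*x),48.7],[*(G+130*x),55]]).round(1))
c=hole(fs,(361,166),"yellow",6);X=plane(fs,c,47.5);d=X[:2]-G;print(c,"along",(d@x).round(1),"across",(d@n).round(1))
E
```

```text
[[333.5 119.9]
 [333.8 117.3]
 [356.5 144. ]
 [360.6 165. ]
 [361.  163.4]]
[360.5 165.8] along 131.3 across -1.2
```

The pin tab top at scene (334,119) matches the seated projection (333.5,119.9), and the eye lies on the rail at 131 mm. Next I'll grip the eye tab.

Emit:
play_rows(
  rows=[
    {"dp": [-0.34, 0.01, 0.2], "turn": [0, 0.08, 0], "fingers": 0.5},
    {"dp": [0, 0, 0.5], "turn": [0, 0, 0], "fingers": 0.5},
    {"dp": [0, 0, 0.5], "turn": [0, 0, 0], "fingers": 0.5},
    {"dp": [0, 0, 0.55], "turn": [0, 0, 0], "fingers": 0.5},
    {"dp": [0, 0, 0], "turn": [0, 0, 0], "fingers": 0.5},
  ],
)

```text
clock: 8.7
eef_pos: [564.4, 185.9, 72.8]
tcp_rot: [-3.138, -0.011, 2.908]
contact_force: [-2.3, -0.2, 0.3]
opening: 0.5
grasp_force: 0.0
```

Emit:
play_rows(
  rows=[
    {"dp": [0, 0, 0], "turn": [0, 0, 0], "fingers": 0.5},
    {"dp": [0, 0, 0], "turn": [0, 0, 0], "fingers": 0.5},
  ],
)

```text
clock: 8.87
eef_pos: [568.2, 186.9, 77.7]
tcp_rot: [3.141, -0.005, 2.908]
contact_force: [0.7, 0.3, 0.4]
opening: 0.507
grasp_force: 0.0
```

Emit:
play_rows(
  rows=[
    {"dp": [0, 0, 0], "turn": [0, 0, 0], "fingers": 1},
    {"dp": [0, 0, 0], "turn": [0, 0, 0], "fingers": 1},
    {"dp": [0, 0, 0], "turn": [0, 0, 0], "fingers": 1},
    {"dp": [0, 0, 0], "turn": [0, 0, 0], "fingers": 1},
    {"dp": [0, 0, 0], "turn": [0, 0, 0], "fingers": 1},
  ],
  force=100,
)

```text
clock: 9.28
eef_pos: [569.2, 186.9, 78.1]
tcp_rot: [3.14, -0.004, 2.907]
contact_force: [-0.4, -0.2, 8.4]
opening: 0.118
grasp_force: 97.8
```

Emit:
play_rows(
  rows=[
    {"dp": [0.025, 0, -0.1], "turn": [0, -0.4, 0], "fingers": 1},
    {"dp": [0.025, 0, -0.1], "turn": [0, -0.4, 0], "fingers": 1},
    {"dp": [0.025, 0, -0.1], "turn": [0, -0.4, 0], "fingers": 1},
    {"dp": [0.025, 0, -0.1], "turn": [0, -0.4, 0], "fingers": 1},
    {"dp": [0, 0, 0], "turn": [0, 0, 0], "fingers": 1},
  ],
)

```text
clock: 9.7
eef_pos: [564.1, 188.2, 94.4]
tcp_rot: [3.14, 0.167, 2.908]
contact_force: [2.1, -0.1, 4.7]
opening: 0.115
grasp_force: 98.1
```

Emit:
play_rows(
  rows=[
    {"dp": [-0.1, 0, 0], "turn": [0, 0, 0], "fingers": 1},
    {"dp": [-0.2, 0, 0], "turn": [0, 0, 0], "fingers": 1},
    {"dp": [-0.2, 0, 0], "turn": [0, 0, 0], "fingers": 1},
    {"dp": [-0.2, 0, 0], "turn": [0, 0, 0], "fingers": 1},
    {"dp": [0, 0, 0], "turn": [0, 0, 0], "fingers": 1},
  ],
)

```text
clock: 10.12
eef_pos: [591.2, 180.8, 96.8]
tcp_rot: [-3.141, 0.16, 2.906]
contact_force: [-6.2, 2.7, 1.7]
opening: 0.115
grasp_force: 98.0
```

```bash
python3 - <<'E'
from h import *
import json
b=json.load(open("bed.json"));y=b["yaw"];x=np.array([np.cos(y),np.sin(y)]);n=np.array([-x[1],x[0]])
G=np.array(b["hole"]["yellow"]);s=r.sense();d=s["eef_pos"][:2]-G;print("tcp along",d@x,"across",d@n)
ft,fs=both()
for f,nm in((ft,"t"),(fs,"s")): print(nm,proj(f,[[*(G+155*x),65],[*(G+160*x),65]]).round(1))
p=proj(fs,[[*(G+160*x),65]])[0];win(fs,p,"yellow",14);p=proj(ft,[[*(G+160*x),65]])[0];win(ft,p,"yellow",10)
E
```

```text
tcp along 118.17083554689773 across -1.2386259066076588
t [[181.1 200.9]
 [181.5 199.1]]
s [[367.6 167.4]
 [368.8 168.7]]
..#########..................
..#########..................
.###########.................
############.................
##############...............
##############...............
###############..............
.###############.............
..###############............
...##########.####...........
....#######....####..........
....######......###..##......
.....#####......##.####......
......#####.....######.......
......#######.######.........
......#############..........
.....##############..........
.....##############..........
....###############..........
....########..##.###.........
....############.###.........
....#############.#..........
.....##############..........
.....###############..##.....
......###################....
.......###################...
.........##################..
...........################..
..........###############.... origin 355 155
........###..........
.......###########...
.......##############
.......##############
.....#.##############
.....##.....###.#####
.....#..........#####
.....#.##.##....#####
.......######...###..
......########..####.
....#.####..##..####.
....#.####...#.#####.
......#####.#..######
..#...##.############
..##..#..############
...##...############.
.....###############.
.....##############..
......############...
........#.....##.....
..................... origin 171 189
```

```bash
python3 - <<'E'
from h import *
import json
b=json.load(open("bed.json"));y=b["yaw"];x=np.array([np.cos(y),np.sin(y)]);n=np.array([-x[1],x[0]])
G=np.array(b["hole"]["yellow"]);ft,fs=both()
c=hole(fs,(368,166.4),"yellow",5);print(c)
for z in(66,70,74):
    X=plane(fs,c,z);d=X[:2]-G;print(z,"along",(d@x).round(1),"across",(d@n).round(1))
X,e=tri(ft,(182.4,199.6),fs,c);d=X[:2]-G;print(X.round(1),e,(d@x).round(1),(d@n).round(1))
E
```

```text
[367.52 166.44]
66 along 153.1 across 1.0
70 along 155.3 across -1.6
74 along 157.6 across -4.2
[628.5 168.1  73.9] 0.6653752016404912 157.4 -4.9
```

Emit:
play_rows(
  rows=[
    {"dp": [-0.06, 0.03, 0], "turn": [0, 0, 0], "fingers": 1},
    {"dp": [-0.025, 0, 0.1], "turn": [0, 0.4, 0], "fingers": 1},
    {"dp": [-0.025, 0, 0.1], "turn": [0, 0.4, 0], "fingers": 1},
    {"dp": [0, 0, 0], "turn": [0, 0, 0], "fingers": 1},
    {"dp": [0, 0, 0], "turn": [0, 0, 0], "fingers": 1},
  ],
)

```text
clock: 10.73
eef_pos: [595.2, 180.3, 88.5]
tcp_rot: [-3.14, 0.075, 2.906]
contact_force: [-6.2, 1.3, -0.9]
opening: 0.115
grasp_force: 97.8
```

```bash
python3 - <<'E'
from h import *
import json
b=json.load(open("bed.json"));y=b["yaw"];x=np.array([np.cos(y),np.sin(y)]);n=np.array([-x[1],x[0]])
G=np.array(b["hole"]["yellow"]);s=r.sense();d=s["eef_pos"][:2]-G;print("tcp along",d@x,"across",d@n,s["eef_pos"][2]);go((*(G+125*x),78),y+np.pi)
ft,fs=both()
c=hole(fs,(368,168),"yellow",6);print(c)
for z in(58,62):
    X=plane(fs,c,z);d=X[:2]-G;print(z,"along",(d@x).round(1),"across",(d@n).round(1))
E
```

```text
tcp along 122.21653480576718 across -0.7346818145909735 88.50452869738824
at [595.2 180.3  88.5] t 10.7 F [-6.2  1.3 -0.9] open 0.12 turn [-0.01  0.72 -0.01] then dp [-0.07   0.018  0.263] | dp unturned [-0.05   0.019  0.267]
NoneTraceback (most recent call last):
  File "<stdin>", line 8, in <module>
  File "h.py", line 9, in plane
    c,d=ray(f,p);return c+d*(z-c[2])/d[2]
        ~~~^^^^^
  File "h.py", line 6, in ray
    u=cv2.undistortPoints(np.array([[p]],float),K,np.array(f["dist"],float)).ravel()
      ~~~~~~~~~~~~~~~~~~~^^^^^^^^^^^^^^^^^^^^^^^^^^^^^^^^^^^^^^^^^^^^^^^^^^^
cv2.error: OpenCV(4.12.0) /io/opencv/modules/calib3d/src/undistort.dispatch.cpp:538: error: (-215:Assertion failed) npoints >= 0 && src.isContinuous() && (depth == CV_32F || depth == CV_64F) in function 'undistortPoints'
```

Emit:
play_rows(
  rows=[
    {"dp": [-0.03, 0.02, 0.1], "turn": [0, 0.36, 0], "fingers": 1},
    {"dp": [-0.03, 0, 0.1], "turn": [0, 0.36, 0], "fingers": 1},
    {"dp": [0, 0, 0.06], "turn": [0, 0, 0], "fingers": 1},
    {"dp": [0, 0, 0], "turn": [0, 0, 0], "fingers": 1},
    {"dp": [0, 0, 0], "turn": [0, 0, 0], "fingers": 1},
  ],
)

```text
clock: 11.25
eef_pos: [597.9, 180.6, 78.5]
tcp_rot: [-3.14, 0.001, 2.907]
contact_force: [-5.5, 2.0, -1.4]
opening: 0.116
grasp_force: 97.9
```

```bash
python3 - <<'E'
from h import *
import json
b=json.load(open("bed.json"));y=b["yaw"];x=np.array([np.cos(y),np.sin(y)]);n=np.array([-x[1],x[0]])
G=np.array(b["hole"]["yellow"]);s=r.sense();d=s["eef_pos"][:2]-G;print("tcp along",d@x,"across",d@n,s["eef_pos"][2]);go((*(G+125*x),78),y+np.pi)
ft,fs=both();print(proj(fs,[[*(G+160*x),50]]),proj(fs,[[*(G+160*x),60]]),proj(fs,[[*(G+130*x),100.7]]))
a=cv2.resize(fs["pixels"][100:190,310:410],(660,594),interpolation=cv2.INTER_CUBIC)
cv2.imwrite("pics/a6.png",a[:,:,::-1])
E
```

```text
tcp along 124.77807170417204 across 0.183997584774691 78.5280842348331
at [597.9 180.6  78.5] t 11.2 F [-5.5  2.  -1.4] open 0.12 turn [-0.01  0.01  0.  ] then dp [-0.006 -0.005  0.013] | dp unturned [-0.006 -0.005  0.013]
[[367.85064266 172.36292715]] [[368.50564483 169.90341032]] [[363.8060687 151.6570202]]
```

View pics/a6.png

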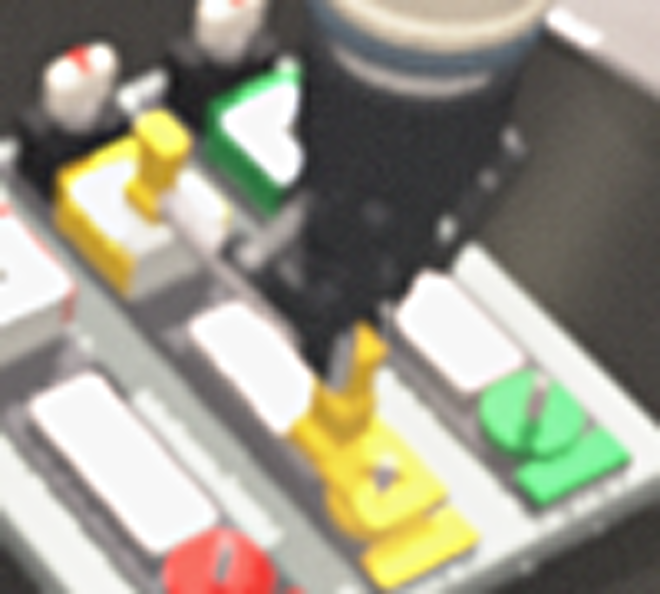

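The post pokes up through the eye at crop (385,472), and the eye looks flat on the seat. I'll release and retreat.

Emit:
play_rows(
  rows=[
    {"dp": [0, 0, 0.03], "turn": [0, 0, 0], "fingers": 1},
    {"dp": [0, 0, 0], "turn": [0, 0, 0], "fingers": 0.5},
    {"dp": [0, 0, 0], "turn": [0, 0, 0], "fingers": 0.5},
    {"dp": [0, 0, 0], "turn": [0, 0, 0], "fingers": 0.5},
    {"dp": [0, 0, -0.8], "turn": [0, 0, 0], "fingers": 0.5},
  ],
)

```text
clock: 11.77
eef_pos: [596.2, 180.1, 105.6]
tcp_rot: [-3.138, -0.003, 2.907]
contact_force: [-0.8, -1.1, -0.9]
opening: 0.502
grasp_force: 0.0
```

Emit:
play_rows(
  rows=[
    {"dp": [0, 0, -0.8], "turn": [0, 0, 0], "fingers": 0.5},
    {"dp": [0, 0, -0.8], "turn": [0, 0, 0], "fingers": 0.5},
    {"dp": [0, -0.8, 0], "turn": [0, 0, 0], "fingers": 0.4},
    {"dp": [0.4, -0.8, 0], "turn": [0, 0, 0], "fingers": 0.4},
    {"dp": [0.4, -0.8, 0], "turn": [0, 0, 0], "fingers": 0.4},
  ],
)

```text
clock: 12.18
eef_pos: [546.3, 94.5, 175.2]
tcp_rot: [3.14, 0.007, 2.908]
contact_force: [-1.1, 0.2, -0.3]
opening: 0.603
grasp_force: 0.0
```

Emit:
play_rows(
  rows=[
    {"dp": [0.4, -0.8, 0], "turn": [0, 0, -0.5], "fingers": 0.4},
    {"dp": [0.4, -0.8, 0], "turn": [0, 0, -0.5], "fingers": 0.4},
    {"dp": [0.4, -0.8, 0], "turn": [0, 0, -0.5], "fingers": 0.4},
    {"dp": [0.4, -0.8, 0], "turn": [0, 0, -0.5], "fingers": 0.4},
    {"dp": [0, 0, 0], "turn": [0, 0, 0], "fingers": 0.4},
  ],
)

```text
clock: 12.6
eef_pos: [459.5, -24.8, 174.0]
tcp_rot: [-3.139, 0.002, 3.118]
contact_force: [0.3, 0.4, 0.1]
opening: 0.604
grasp_force: 0.0
```

```bash
cat >> h.py <<'E'
import json
b=json.load(open("bed.json"));y=b["yaw"];bx=np.array([np.cos(y),np.sin(y)]);bn=np.array([-bx[1],bx[0]])
def ac(X,c): d=np.array(X[:2])-b["hole"][c];return (d@bx).round(1),(d@bn).round(1)
E
python3 - <<'E'
from h import *
go((430,-179,130),0.098+np.pi)
ft,fs=both()
print([q for q in blobs(fs,"green",10)]);print([q for q in blobs(ft,"green",10)])
win(fs,(368,170),"yellow",12);win(ft,(182,201),"yellow",12)
e=hole(ft,(306.8,219),"green",8);e2=hole(fs,(253.2,245.2),"green",8);print(e,e2)
E
```

```text
at [459.5 -24.8 174. ] t 12.6 F [0.3 0.4 0.1] open 0.6 turn [-0.02  0.02 -1.16] then dp [ 1.11  -3.764  1.1  ] | dp unturned [ 0.649 -3.868  1.107]
[([346.0, 120.9], [341, 111, 11, 21, 77]), ([393.5, 167.6], [384, 159, 21, 17, 170]), ([211.3, 208.8], [207, 202, 10, 16, 108]), ([321.4, 231.5], [314, 223, 16, 19, 208]), ([248.3, 240.4], [236, 224, 28, 32, 418])]
[([255.0, 189.1], [250, 183, 11, 12, 112]), ([157.8, 194.4], [150, 185, 18, 20, 233]), ([307.7, 222.8], [299, 212, 17, 23, 250]), ([145.6, 259.8], [131, 247, 24, 20, 116]), ([317.2, 264.1], [312, 259, 11, 11, 77])]
.#########...............
.#########...............
.#########...............
##########...............
##########...............
###########..............
############.............
#############............
#############............
##############...........
############..#..........
###########....#.........
.##########....##........
..#########...####.......
..#########...#####......
...########..#######.....
...#################.....
...#################.....
...################......
....###############......
..
[... 151 characters left out ...]
.###.............
........###########......
........#################
........#################
........###############.#
........#################
.......#################.
.......#################.
.......#######.######....
.......###########.##....
......#####..#####.##....
......#####....###.##....
......#####....###.###...
......##.###...#######...
......##.#############...
.....################....
....#################....
....################.....
....##.############......
....##.############......
....##.###########.......
...##.############.......
...##.###########........
...##############........
....#############........ origin 170 189
[306.7826087  219.04347826] [253.3  245.15]
```

Emit:
play_rows(
  rows=[
    {"dp": [0, 0, 0], "turn": [0, 0, -0.58], "fingers": 0.4},
    {"dp": [0, 0, 0], "turn": [0, 0, -0.58], "fingers": 0.4},
    {"dp": [0.22, -0.75, 0], "turn": [0, 0, 0], "fingers": 0.4},
    {"dp": [0.22, -0.75, 0], "turn": [0, 0, 0], "fingers": 0.4},
    {"dp": [0.22, -0.75, 0], "turn": [0, 0, 0], "fingers": 0.4},
  ],
)

```text
clock: 13.12
eef_pos: [446.3, -113.3, 174.3]
tcp_rot: [-3.14, 0.005, -3.043]
contact_force: [1.0, -1.2, -0.0]
opening: 0.599
grasp_force: 0.0
```

Emit:
play_rows(
  rows=[
    {"dp": [0.22, -0.75, 0], "turn": [0, 0, 0], "fingers": 0.4},
    {"dp": [0.22, -0.75, 0], "turn": [0, 0, 0], "fingers": 0.4},
    {"dp": [0, 0, 0.8], "turn": [0, 0, 0], "fingers": 0.4},
    {"dp": [0, 0, 0.8], "turn": [0, 0, 0], "fingers": 0.4},
    {"dp": [0, 0, 0.7], "turn": [0, 0, 0], "fingers": 0.4},
  ],
)

```text
clock: 13.53
eef_pos: [435.1, -175.1, 81.1]
tcp_rot: [-3.14, 0.006, -3.046]
contact_force: [0.2, -0.4, 0.0]
opening: 0.601
grasp_force: 0.0
```

Emit:
play_rows(
  rows=[
    {"dp": [0, 0, 0], "turn": [0, 0, 0], "fingers": 0.4},
    {"dp": [0, 0, 0], "turn": [0, 0, 0], "fingers": 0.4},
    {"dp": [0, 0, 0], "turn": [0, 0, 0], "fingers": 0.4},
  ],
)

```text
clock: 13.78
eef_pos: [435.0, -174.6, 83.1]
tcp_rot: [-3.14, 0.004, -3.044]
contact_force: [1.1, 0.7, 0.8]
opening: 0.603
grasp_force: 0.0
```

```bash
python3 - <<'E'
from h import *
go((429.5,-179,35),0.098+np.pi)
fs=r.grab_frame("scene");print([q for q in blobs(fs,"green",10)][2])
E
```

```text
at [ 435.  -174.6   83.1] t 13.8 F [1.1 0.7 0.8] open 0.6 turn [-0.01  0.04 -0.  ] then dp [ 0.148 -0.097  1.203] | dp unturned [ 0.153 -0.095  1.203]
([211.4, 209.0], [207, 202, 10, 16, 103])
```

Emit:
play_rows(
  rows=[
    {"dp": [0.15, -0.1, 0], "turn": [0, 0, 0], "fingers": 0.4},
    {"dp": [0, 0, 0.6], "turn": [0, 0, 0], "fingers": 0.4},
    {"dp": [0, 0, 0.6], "turn": [0, 0, 0], "fingers": 0.4},
    {"dp": [0, 0, 0], "turn": [0, 0, 0], "fingers": 0.4},
    {"dp": [0, 0, 0], "turn": [0, 0, 0], "fingers": 0.4},
  ],
)

```text
clock: 14.25
eef_pos: [427.7, -179.2, 34.5]
tcp_rot: [-3.141, 0.002, -3.045]
contact_force: [0.3, 0.4, -0.4]
opening: 0.598
grasp_force: 0.0
```

Emit:
play_rows(
  rows=[
    {"dp": [0, 0, 0], "turn": [0, 0, 0], "fingers": 1},
    {"dp": [0, 0, 0], "turn": [0, 0, 0], "fingers": 1},
    {"dp": [0, 0, 0], "turn": [0, 0, 0], "fingers": 1},
    {"dp": [0, 0, 0], "turn": [0, 0, 0], "fingers": 1},
    {"dp": [0, 0, 0], "turn": [0, 0, 0], "fingers": 1},
  ],
  force=110,
)

```text
clock: 14.67
eef_pos: [428.8, -179.4, 35.1]
tcp_rot: [-3.14, 0.005, -3.045]
contact_force: [-1.0, 1.0, 8.9]
opening: 0.12
grasp_force: 108.0
```

Emit:
play_rows(
  rows=[
    {"dp": [0, 0, -0.3], "turn": [0, 0, 0], "fingers": 1},
    {"dp": [0, 0, -0.7], "turn": [0, 0, 0], "fingers": 1},
    {"dp": [0, 0, -0.8], "turn": [0, 0, 0], "fingers": 1},
    {"dp": [0, 0, -0.8], "turn": [0, 0, 0], "fingers": 1},
    {"dp": [0, 0, -0.6], "turn": [0, 0, 0], "fingers": 1},
  ],
)

```text
clock: 15.08
eef_pos: [428.0, -179.2, 164.8]
tcp_rot: [-3.14, 0.005, -3.045]
contact_force: [1.3, -0.5, -1.5]
opening: 0.113
grasp_force: 107.5
```

```bash
python3 - <<'E'
from h import *
go((*b["hole"]["green"],155),y+np.pi)
E
```

```text
at [ 428.  -179.2  164.8] t 15.1 F [ 1.3 -0.5 -1.5] open 0.11 turn [-0.01  0.05  3.17] then dp [ 1.083 11.659  0.244] | dp unturned [-2.775 11.376  0.239]
```

Emit:
play_rows(
  rows=[
    {"dp": [0, 0, 0], "turn": [0, 0, 0.63], "fingers": 1},
    {"dp": [0, 0, 0], "turn": [0, 0, 0.63], "fingers": 1},
    {"dp": [0, 0, 0], "turn": [0, 0, 0.63], "fingers": 1},
    {"dp": [0, 0, 0], "turn": [0, 0, 0.64], "fingers": 1},
    {"dp": [0, 0, 0], "turn": [0, 0, 0.64], "fingers": 1},
  ],
)

```text
clock: 15.5
eef_pos: [427.5, -179.0, 162.5]
tcp_rot: [3.141, 0.003, 2.903]
contact_force: [-0.7, -0.5, -1.1]
opening: 0.114
grasp_force: 107.6
```

Emit:
play_rows(
  rows=[
    {"dp": [0.07, 0.6, 0], "turn": [0, 0, 0], "fingers": 1},
    {"dp": [0.07, 0.78, 0], "turn": [0, 0, 0], "fingers": 1},
    {"dp": [0.07, 0.78, 0], "turn": [0, 0, 0], "fingers": 1},
    {"dp": [0.07, 0.78, 0], "turn": [0, 0, 0], "fingers": 1},
    {"dp": [0.07, 0.78, 0], "turn": [0, 0, 0], "fingers": 1},
  ],
)

```text
clock: 15.92
eef_pos: [448.5, -29.8, 162.4]
tcp_rot: [3.141, 0.004, 2.906]
contact_force: [0.7, 0.1, -0.9]
opening: 0.116
grasp_force: 107.8
```

Emit:
play_rows(
  rows=[
    {"dp": [0.07, 0.78, 0], "turn": [0, 0, 0], "fingers": 1},
    {"dp": [0.07, 0.78, 0], "turn": [0, 0, 0], "fingers": 1},
    {"dp": [0.07, 0.78, 0], "turn": [0, 0, 0], "fingers": 1},
    {"dp": [0.07, 0.78, 0], "turn": [0, 0, 0], "fingers": 1},
    {"dp": [0.07, 0.78, 0], "turn": [0, 0, 0], "fingers": 1},
  ],
)

```text
clock: 16.33
eef_pos: [471.2, 125.5, 162.5]
tcp_rot: [3.141, 0.003, 2.907]
contact_force: [0.2, 0.3, -0.8]
opening: 0.116
grasp_force: 107.8
```

Emit:
play_rows(
  rows=[
    {"dp": [0.07, 0.78, 0], "turn": [0, 0, 0], "fingers": 1},
    {"dp": [0.07, 0.78, 0], "turn": [0, 0, 0], "fingers": 1},
    {"dp": [0.07, 0.78, 0], "turn": [0, 0, 0], "fingers": 1},
    {"dp": [0.07, 0.78, 0], "turn": [0, 0, 0], "fingers": 1},
    {"dp": [0.07, 0.78, 0], "turn": [0, 0, 0], "fingers": 1},
  ],
)

```text
clock: 16.75
eef_pos: [493.9, 280.4, 162.4]
tcp_rot: [3.141, 0.003, 2.907]
contact_force: [1.4, -0.3, -2.2]
opening: 0.111
grasp_force: 107.8
```

Emit:
play_rows(
  rows=[
    {"dp": [0, 0, 0], "turn": [0, 0, 0], "fingers": 1},
    {"dp": [0, 0, 0.3], "turn": [0, 0, 0], "fingers": 1},
    {"dp": [0, 0, 0], "turn": [0, 0, 0], "fingers": 1},
    {"dp": [0, 0, 0], "turn": [0, 0, 0], "fingers": 1},
  ],
)

```text
clock: 17.08
eef_pos: [493.0, 277.3, 148.9]
tcp_rot: [-3.14, 0.001, 2.906]
contact_force: [-0.0, -0.6, -1.1]
opening: 0.116
grasp_force: 107.9
```

```bash
python3 - <<'E'
from h import *
c="green";G=np.array(b["hole"][c]);go((*G,118),y+np.pi)
ft,fs=both();z=r.sense()["eef_pos"][2]-35+7
pt,ps=proj(ft,[[*(G+130*bx),z]])[0],proj(fs,[[*(G+130*bx),z]])[0];print(pt,ps)
a,e=hole(ft,pt,c,10),hole(fs,ps,c,10);print(a,e)
if a is not None and e is not None:
    X,er=tri(ft,a,fs,e);print(X.round(1),er.round(1),ac(X,c),"level would be z",z)
E
```

```text
at [493.  277.3 148.9] t 17.1 F [-0.  -0.6 -1.1] open 0.12 turn [-0.02  0.01 -0.01] then dp [0.006 0.18  0.772] | dp unturned [0.007 0.182 0.772]
[144.50416577 200.47904504] [389.39109665 133.90097441]
[147.24137931 200.86206897] None
```

Emit:
play_rows(
  rows=[
    {"dp": [0, 0.18, 0], "turn": [0, 0, 0], "fingers": 1},
    {"dp": [0, 0, 0.4], "turn": [0, 0, 0], "fingers": 1},
    {"dp": [0, 0, 0.4], "turn": [0, 0, 0], "fingers": 1},
    {"dp": [0, 0, 0], "turn": [0, 0, 0], "fingers": 1},
    {"dp": [0, 0, 0], "turn": [0, 0, 0], "fingers": 1},
  ],
)

```text
clock: 17.6
eef_pos: [495.7, 285.5, 117.8]
tcp_rot: [-3.141, 0.002, 2.906]
contact_force: [0.1, 0.3, -1.5]
opening: 0.116
grasp_force: 107.9
```

```bash
python3 - <<'E'
from h import *
c="green";G=np.array(b["hole"][c]);go((*G,100),y+np.pi)
ft,fs=both();z=r.sense()["eef_pos"][2]-35+7
pt,ps=proj(ft,[[*(G+130*bx),z]])[0],proj(fs,[[*(G+130*bx),z]])[0];print(pt,ps)
a,e=hole(ft,pt,c,10),hole(fs,ps,c,10);print(a,e)
if a is not None and e is not None:
    X,er=tri(ft,a,fs,e);print(X.round(1),er.round(1),ac(X,c),"level would be z",z)
else: win(fs,ps,c,14)
E
```

```text
at [495.7 285.5 117.8] t 17.6 F [ 0.1  0.3 -1.5] open 0.12 turn [-0.01  0.02 -0.01] then dp [ 0.024 -0.034  0.445] | dp unturned [ 0.025 -0.034  0.445]
[148.49319753 203.35650681] [386.91121478 142.28993964]
[148.14285714 203.07142857] None
.....#########...............
....#########................
....##########...............
.....#########...............
.....#########...............
.....#######.................
...#######...................
..#######....................
..######.....##..............
..######.....#...............
...#######.###...............
....#########................
.....########................
......#####..................
.......####..................
........###..................
.........##.............#....
..........#...........###....
.....................##......
...................##........
.............................
..............#..............
.............................
.............................
.............................
.............................
.............................
.............................
............................. origin 373 128
```

```bash
python3 - <<'E'
from h import *
fs=r.grab_frame("scene");h=cv2.cvtColor(fs["pixels"],cv2.COLOR_RGB2HSV)[120:158,365:405].astype(int)
ch=np.where((h[...,0]>40)&(h[...,0]<90)&(h[...,1]>45),np.where(h[...,1]>110,"#","+"),np.where(h[...,2]>150,".",np.where(h[...,2]>80,"o"," ")))
print("\n".join("".join(q) for q in ch))
E
```

```text
..ooo.........o+##+++##+oooooooooooooooo
..o oo.........o###+++##+ooooooooooooooo
...o oo........o####++##+ooooooooooooooo
....o oo........########+ooooooooooooooo
.....o oo.......########+ooooooooooooooo
......o ooo....+#######+oooooooooooooooo
.......o ooo...+######++oooooooooooooooo
........o  oo++#######++oooooooooooooooo
.........o o+#######+++ooooooooooooooooo
..........oo#########++ooooooooooooooooo
...........o##########++oooooooooooooooo
............+#########++oooooooooooooooo
............+########+++oooooooooooooooo
...........++#######++++oooooooooooooooo
..........+#######+++++++ooooooooooooooo
.........+#######+++++#+++oooooooooooooo
.........+#######++++##++++ooooooooooooo
.........+#######+++#+++++++oooooooooooo
..........+#######+##++++++++ooooooooooo
...........+#########+++++++++oooooooooo
............++#######++++++++++ooooooooo
.............+######++++++++++++oooooooo
..............+####++..o+++++++#++oooooo
...............+####+...o+++++++#+ooooo 
................++#++....+++++++#+oooooo
o................+#+++..+++++++##+oooo o
o.................+#+++++++++##+++oooo  
oo.................++++++++##+++ooooo   
.oo.................++++++++++ooooo oo  
..oo.................+#+++....ooooooo o 
...oo.................+++......oo ooo   
....oo..........................oo   o  
....ooo..........................o      
...ooooo..........................o     
....o.ooo..........................o    
.......ooo..........................o   
........ooo............+++...........o  
......o..ooo.........+++++............o
```

```bash
python3 - <<'E'
from h import *
c="green";G=np.array(b["hole"][c])
ft,fs=both();X,er=tri(ft,(148.14,203.07),fs,(387.3,143.4));print(X.round(1),er.round(1),ac(X,c),ac(r.sense()["eef_pos"],c))
E
sed -i 's/(S>110)/(S>(60 if col=="green" else 110))/' h.py
```

```text
[622.5 255.9  86.9] 0.6 (np.float64(131.1), np.float64(2.1)) (np.float64(1.6), np.float64(2.1))
```

Emit:
play_rows(
  rows=[
    {"dp": [0.03, -0.055, 0.1], "turn": [0, -0.2, 0], "fingers": 1},
    {"dp": [0, 0, 0.2], "turn": [0, 0, 0], "fingers": 1},
    {"dp": [0, 0, 0.2], "turn": [0, 0, 0], "fingers": 1},
    {"dp": [0, 0, 0], "turn": [0, 0, 0], "fingers": 1},
    {"dp": [0, 0, 0], "turn": [0, 0, 0], "fingers": 1},
  ],
)

```text
clock: 18.27
eef_pos: [494.4, 283.7, 97.4]
tcp_rot: [-3.141, 0.023, 2.906]
contact_force: [-0.3, 0.1, -1.5]
opening: 0.113
grasp_force: 107.9
```

Emit:
play_rows(
  rows=[
    {"dp": [0, 0, 0.1], "turn": [0, 0, 0], "fingers": 1},
    {"dp": [0, 0, 0.1], "turn": [0, 0, 0], "fingers": 1},
    {"dp": [0, 0, 0.1], "turn": [0, 0, 0], "fingers": 1},
    {"dp": [0, 0, 0], "turn": [0, 0, 0], "fingers": 1},
  ],
)

```text
clock: 18.6
eef_pos: [494.6, 283.5, 85.2]
tcp_rot: [-3.141, 0.023, 2.907]
contact_force: [0.5, 0.3, -1.1]
opening: 0.113
grasp_force: 107.9
```

```bash
python3 - <<'E'
from h import *
c="green";print(ac(r.sense()["eef_pos"],c));go((*b["hole"][c],76),y+np.pi)
E
```

```text
(np.float64(0.3), np.float64(-0.8))
at [494.6 283.5  85.2] t 18.6 F [ 0.5  0.3 -1.1] open 0.11 turn [-0.    0.22 -0.  ] then dp [0.008 0.02  0.229] | dp unturned [0.014 0.02  0.229]
```

Emit:
play_rows(
  rows=[
    {"dp": [0, 0.01, 0.08], "turn": [0, 0, 0], "fingers": 1},
    {"dp": [0, 0, 0.08], "turn": [0, 0, 0], "fingers": 1},
    {"dp": [0, 0, 0.04], "turn": [0, 0, 0], "fingers": 1},
    {"dp": [0, 0, 0], "turn": [0, 0, 0], "fingers": 1},
  ],
)

```text
clock: 18.93
eef_pos: [495.0, 284.1, 77.9]
tcp_rot: [3.142, 0.024, 2.907]
contact_force: [-2.7, 1.1, -1.4]
opening: 0.118
grasp_force: 108.2
```

Emit:
play_rows(
  rows=[
    {"dp": [0, 0, 0.04], "turn": [0, 0, 0], "fingers": 1},
    {"dp": [0, 0, 0], "turn": [0, 0, 0], "fingers": 1},
  ],
)

```text
clock: 19.1
eef_pos: [495.2, 284.1, 77.7]
tcp_rot: [3.141, 0.024, 2.906]
contact_force: [-6.6, -1.7, 14.7]
opening: 0.113
grasp_force: 110.6
```

Contact comes at the seated height, so I'll release and go up to the eye tab.

Emit:
play_rows(
  rows=[
    {"dp": [0, 0, 0], "turn": [0, 0, 0], "fingers": 0.5},
    {"dp": [0, 0, 0], "turn": [0, 0, 0], "fingers": 0.5},
    {"dp": [0, 0, 0], "turn": [0, 0.22, 0], "fingers": 0.5},
    {"dp": [0, 0, -0.7], "turn": [0, 0, 0], "fingers": 0.5},
    {"dp": [0, 0, -0.7], "turn": [0, 0, 0], "fingers": 0.5},
  ],
)

```text
clock: 19.52
eef_pos: [494.7, 283.4, 131.6]
tcp_rot: [-3.14, -0.001, 2.906]
contact_force: [0.7, 0.9, -0.0]
opening: 0.499
grasp_force: 0.0
```

Emit:
play_rows(
  rows=[
    {"dp": [-0.5, 0, -0.3], "turn": [0, 0, 0], "fingers": 0.5},
    {"dp": [-0.8, 0, 0], "turn": [0, 0, 0], "fingers": 0.5},
    {"dp": [-0.8, 0, 0], "turn": [0, 0, 0], "fingers": 0.5},
    {"dp": [-0.4, 0, 0], "turn": [0, 0, 0], "fingers": 0.5},
    {"dp": [0, 0, 0], "turn": [0, 0, 0], "fingers": 0.5},
  ],
)

```text
clock: 19.93
eef_pos: [596.3, 260.1, 144.8]
tcp_rot: [3.14, 0.004, 2.905]
contact_force: [-0.3, 0.6, 0.5]
opening: 0.499
grasp_force: 0.0
```

Emit:
play_rows(
  rows=[
    {"dp": [0, 0, 0], "turn": [0, 0, 0], "fingers": 0.5},
  ],
)

```text
clock: 20.02
eef_pos: [593.0, 260.4, 144.1]
tcp_rot: [3.141, 0.001, 2.905]
contact_force: [-0.2, 0.4, -0.2]
opening: 0.502
grasp_force: 0.0
```

```bash
python3 - <<'E'
from h import *
c="green";G=np.array(b["hole"][c]);go((*(G+100.5*bx),77),y+np.pi)
ft,fs=both()
P=proj(fs,[[*G,100.7],[*(G+131*bx),48]]);print(P.round(1))
e=hole(fs,P[1],c,7);print(e)
if e is not None: print(ac(plane(fs,e,47.5),c))
win(fs,P[0],c,9)
E
```

```text
at [593.  260.4 144.1] t 20.0 F [-0.2  0.4 -0.2] open 0.5 turn [ 0.    0.01 -0.01] then dp [0.022 0.009 1.678] | dp unturned [0.024 0.009 1.678]
[[356.8 109.1]
 [383.9 153.6]]
[384.09090909 154.09090909]
(np.float64(132.4), np.float64(-0.3))
...................
...................
...................
...................
...................
...................
......#####........
.....#######.......
.....########......
......########.....
..#...########.....
##############.....
##############.....
##...#########.....
#.....#######......
.....#######.......
....#######........
...########........
....#####.......... origin 348 100
```

Emit:
play_rows(
  rows=[
    {"dp": [0, 0, 0.6], "turn": [0, 0, 0], "fingers": 0.5},
    {"dp": [0, 0, 0.6], "turn": [0, 0, 0], "fingers": 0.5},
    {"dp": [0, 0, 0.45], "turn": [0, 0, 0], "fingers": 0.5},
    {"dp": [0, 0, 0], "turn": [0, 0, 0], "fingers": 0.5},
    {"dp": [0, 0, 0], "turn": [0, 0, 0], "fingers": 0.5},
  ],
)

```text
clock: 20.53
eef_pos: [591.1, 260.9, 78.0]
tcp_rot: [-3.141, -0.001, 2.907]
contact_force: [0.6, -0.7, 0.3]
opening: 0.495
grasp_force: 0.0
```

Emit:
play_rows(
  rows=[
    {"dp": [0, 0, 0], "turn": [0, 0, 0], "fingers": 0.5},
    {"dp": [0, 0, 0], "turn": [0, 0, 0], "fingers": 1},
    {"dp": [0, 0, 0], "turn": [0, 0, 0], "fingers": 1},
    {"dp": [0, 0, 0], "turn": [0, 0, 0], "fingers": 1},
    {"dp": [0, 0, 0], "turn": [0, 0, 0], "fingers": 1},
  ],
  force=110,
)

```text
clock: 20.95
eef_pos: [593.3, 261.3, 80.1]
tcp_rot: [3.14, 0.003, 2.906]
contact_force: [-1.2, -0.0, 6.6]
opening: 0.117
grasp_force: 108.1
```

Emit:
play_rows(
  rows=[
    {"dp": [0, 0, 0], "turn": [0, 0, 0], "fingers": 1},
  ],
)

```text
clock: 21.03
eef_pos: [593.3, 261.2, 80.1]
tcp_rot: [3.14, 0.003, 2.906]
contact_force: [-1.0, -0.2, 5.1]
opening: 0.112
grasp_force: 108.1
```

```bash
python3 - <<'E'
from h import *
c="green";s=r.sense();print(ac(s["eef_pos"],c),s["eef_pos"],s["contact_force"])
E
```

```text
(np.float64(101.5), np.float64(0.5)) [593.28368043 261.24484702  80.0660263 ] [-0.98173324 -0.17671121  5.05323327]
```

Emit:
play_rows(
  rows=[
    {"dp": [0.022, 0, -0.107], "turn": [0, -0.4, 0], "fingers": 1},
    {"dp": [0.022, 0, -0.107], "turn": [0, -0.4, 0], "fingers": 1},
    {"dp": [0.022, 0, -0.107], "turn": [0, -0.4, 0], "fingers": 1},
    {"dp": [0.022, 0, -0.107], "turn": [0, -0.4, 0], "fingers": 1},
    {"dp": [0, 0, 0], "turn": [0, 0, 0], "fingers": 1},
  ],
)

```text
clock: 21.45
eef_pos: [587.3, 262.4, 96.7]
tcp_rot: [3.141, 0.171, 2.907]
contact_force: [-1.8, 0.7, 3.1]
opening: 0.117
grasp_force: 107.9
```

Emit:
play_rows(
  rows=[
    {"dp": [-0.12, 0, 0], "turn": [0, 0, 0], "fingers": 1},
    {"dp": [-0.2, 0, 0], "turn": [0, 0, 0], "fingers": 1},
    {"dp": [-0.2, 0, 0], "turn": [0, 0, 0], "fingers": 1},
    {"dp": [-0.2, 0, 0], "turn": [0, 0, 0], "fingers": 1},
    {"dp": [0, 0, 0], "turn": [0, 0, 0], "fingers": 1},
  ],
)

```text
clock: 21.87
eef_pos: [616.2, 254.9, 99.9]
tcp_rot: [3.141, 0.165, 2.905]
contact_force: [-6.3, 2.3, 2.3]
opening: 0.116
grasp_force: 107.9
```

Emit:
play_rows(
  rows=[
    {"dp": [0, 0, 0], "turn": [0, 0, 0], "fingers": 1},
  ],
)

```text
clock: 21.95
eef_pos: [615.2, 254.9, 99.5]
tcp_rot: [-3.141, 0.165, 2.905]
contact_force: [-7.2, 2.5, 2.1]
opening: 0.114
grasp_force: 107.9
```

```bash
python3 - <<'E'
from h import *
c="green";s=r.sense();print(ac(s["eef_pos"],c),s["eef_pos"],s["contact_force"],s["tcp_rot"])
t=s["tcp_rot"][1];o=np.array([30.9,-(80.1-40.7)])
a=ac(s["eef_pos"],c)[0]+o[0]*np.cos(t)-o[1]*np.sin(t);z=s["eef_pos"][2]+o[1]*np.cos(t)+o[0]*np.sin(t);print("eye underside along",a,"z",z,"flat",np.sqrt(a*a+(z-60.7)**2-400))
fs=r.grab_frame("scene");p=proj(fs,[[*(np.array(b["hole"][c])+a*bx),z+5]])[0];e=hole(fs,p,c,6);print(p,e)
if e is not None: print(ac(plane(fs,e,z+5),c))
E
```

```text
(np.float64(124.2), np.float64(-0.5)) [615.1643371  254.91976115  99.46073315] [-7.16830305  2.47849387  2.11073777] [-3.14129913  0.16450507  2.90468222]
eye underside along 161.1351411027052 z 65.65296256911323 flat 159.965826151712
[393.02989485 155.34437299] [392.5 154.5]
(np.float64(158.2), np.float64(0.7))
```

Emit:
play_rows(
  rows=[
    {"dp": [-0.02, 0.02, 0], "turn": [0, 0, 0], "fingers": 1},
    {"dp": [-0.022, 0, 0.107], "turn": [0, 0.4, 0], "fingers": 1},
    {"dp": [-0.022, 0, 0.107], "turn": [0, 0.4, 0], "fingers": 1},
    {"dp": [-0.022, 0, 0.1], "turn": [0, 0.4, 0], "fingers": 1},
    {"dp": [0, 0, 0], "turn": [0, 0, 0], "fingers": 1},
  ],
)

```text
clock: 22.42
eef_pos: [620.3, 254.1, 86.3]
tcp_rot: [-3.141, 0.036, 2.905]
contact_force: [-6.6, 2.2, -1.9]
opening: 0.115
grasp_force: 107.6
```

Emit:
play_rows(
  rows=[
    {"dp": [-0.022, 0, 0.1], "turn": [0, 0.37, 0], "fingers": 1},
    {"dp": [0, 0, 0], "turn": [0, 0, 0], "fingers": 1},
    {"dp": [0, 0, 0], "turn": [0, 0, 0], "fingers": 1},
  ],
)

```text
clock: 22.67
eef_pos: [620.7, 254.0, 82.7]
tcp_rot: [-3.14, 0.0, 2.906]
contact_force: [-6.8, 1.3, -3.4]
opening: 0.112
grasp_force: 107.5
```

```bash
python3 - <<'E'
from h import *
c="green";G=np.array(b["hole"][c]);s=r.sense();print(ac(s["eef_pos"],c),s["eef_pos"],s["contact_force"],s["tcp_rot"])
ft,fs=both();p=proj(fs,[[*(G+160*bx),48]])[0];e=hole(fs,p,c,7);print(p,e)
if e is not None: print(ac(plane(fs,e,47.5),c))
a=[cv2.resize(f["pixels"][q[1]:q[1]+60,q[0]:q[0]+50],(400,480),interpolation=cv2.INTER_CUBIC) for f,q in((fs,(360,120)),(ft,(140,175)))]
cv2.imwrite("pics/a7.png",np.hstack(a)[:,:,::-1])
E
```

```text
(np.float64(129.9), np.float64(-0.2)) [620.72507882 253.98362639  82.68512177] [-6.79411634  1.32730457 -3.44122817] [-3.14038989e+00  4.92451118e-04  2.90552340e+00]
[390.90153886 160.74996459] [391.23529412 158.76470588]
(np.float64(154.9), np.float64(5.5))
```

View pics/a7.png

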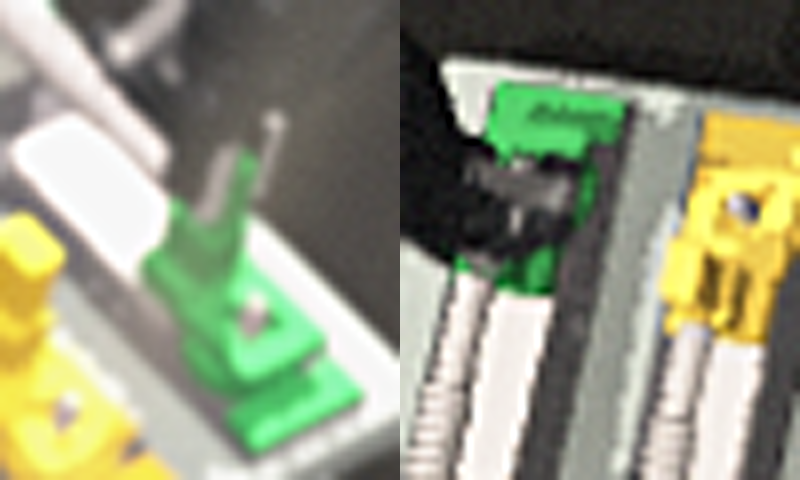

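In the top view the yellow eye sits cleanly over its post at (743,207). The green post is inside its eye at (253,312) with about 2.5 mm still to go, so I'll press down, release and head for the red spring.

Emit:
play_rows(
  rows=[
    {"dp": [0, 0.01, 0.07], "turn": [0, 0, 0], "fingers": 1},
    {"dp": [0, 0, 0], "turn": [0, 0, 0], "fingers": 1},
    {"dp": [0, 0, 0], "turn": [0, 0, 0], "fingers": 0.5},
    {"dp": [0, 0, 0], "turn": [0, 0, 0], "fingers": 0.5},
    {"dp": [0, 0, 0], "turn": [0, 0, 0], "fingers": 0.5},
  ],
)

```text
clock: 23.18
eef_pos: [623.0, 254.9, 81.8]
tcp_rot: [3.14, 0.006, 2.906]
contact_force: [0.8, -0.5, 0.3]
opening: 0.497
grasp_force: 0.0
```

Emit:
play_rows(
  rows=[
    {"dp": [0, 0, -0.8], "turn": [0, 0, 0], "fingers": 0.5},
    {"dp": [0, 0, -0.8], "turn": [0, 0, 0], "fingers": 0.5},
    {"dp": [0, 0, -0.8], "turn": [0, 0, 0], "fingers": 0.5},
    {"dp": [0.4, -0.7, 0], "turn": [0, 0, -0.5], "fingers": 0.4},
    {"dp": [0.4, -0.7, 0], "turn": [0, 0, -0.5], "fingers": 0.4},
  ],
)

```text
clock: 23.6
eef_pos: [580.9, 207.8, 180.2]
tcp_rot: [3.139, 0.011, 3.015]
contact_force: [0.2, -0.9, -0.7]
opening: 0.599
grasp_force: 0.0
```

Emit:
play_rows(
  rows=[
    {"dp": [0.4, -0.7, 0], "turn": [0, 0, -0.5], "fingers": 0.4},
    {"dp": [0.4, -0.7, 0], "turn": [0, 0, -0.5], "fingers": 0.4},
    {"dp": [0.3, -0.7, 0], "turn": [0, 0, -0.5], "fingers": 0.4},
    {"dp": [0.3, -0.7, 0], "turn": [0, 0, -0.4], "fingers": 0.4},
    {"dp": [0.3, -0.7, 0], "turn": [0, 0, -0.4], "fingers": 0.4},
  ],
)

```text
clock: 24.02
eef_pos: [506.7, 68.6, 177.7]
tcp_rot: [-3.14, 0.006, -3.028]
contact_force: [-0.2, 0.1, 0.6]
opening: 0.599
grasp_force: 0.0
```

Emit:
play_rows(
  rows=[
    {"dp": [0.2, -0.8, 0], "turn": [0, 0, 0], "fingers": 0.4},
    {"dp": [0.2, -0.8, 0], "turn": [0, 0, 0], "fingers": 0.4},
    {"dp": [0.2, -0.8, 0], "turn": [0, 0, 0], "fingers": 0.4},
    {"dp": [0.2, -0.8, 0], "turn": [0, 0, 0], "fingers": 0.4},
    {"dp": [0, 0, 0], "turn": [0, 0, 0], "fingers": 0.4},
  ],
)

```text
clock: 24.43
eef_pos: [489.2, -65.6, 177.8]
tcp_rot: [-3.138, 0.006, -3.034]
contact_force: [-0.7, -0.1, 0.3]
opening: 0.597
grasp_force: 0.0
```

```bash
python3 - <<'E'
from h import *
ft,fs=both()
f=lambda F:[q for q in blobs(F,"red",40)]
print([q[0] for q in f(ft)]);print([q[0] for q in f(fs)])
a,e=hole(ft,(350.9,206.9),"red",20),hole(fs,(219.4,286.8),"red",20);print(a,e)
E=tri(ft,a,fs,e)[0];P=[min(f(F),key=lambda q:np.hypot(*(np.array(q[0])-g)))[0] for F,g in((ft,(363.9,250.7)),(fs,(175.7,248.5)))]
P,er=tri(ft,P[0],fs,P[1]);d=(E-P)[:2];w=np.arctan2(d[1],d[0]);print(E.round(1),P.round(1),er,np.linalg.norm(d),w)
t=P[:2]+1.2*d/np.linalg.norm(d);print(t);go((*t,120),w+np.pi)
c="green";p=proj(fs,[[*b["post"][c],48]])[0];e=hole(fs,p,c,7);print("green eye",p,e)
win(ft,proj(ft,[[*b["post"][c],48]])[0],c,8)
E
```

```text
[[236.0, 132.9], [11.9, 187.3], [210.3, 202.2], [351.7, 210.6], [363.9, 250.7], [192.6, 271.3], [336.2, 287.1]]
[[499.6, 88.5], [300.0, 141.7], [345.2, 190.9], [182.8, 211.2], [385.7, 244.4], [175.6, 248.3], [297.0, 255.4], [214.5, 282.1]]
[350.92857143 206.71428571] [219.2 286.8]
[ 584.  -295.3    7.3] [ 452.4 -309.3   38.6] 1.5202883658023694 132.30467356237529 0.10568305621170525
[ 453.59287437 -309.13735872]
at [489.7 -62.2 177.6] t 24.5 F [-0.2  0.3 -0.1] open 0.6 turn [-0.01  0.05  0.02] then dp [ 1.549 -6.043  1.441] | dp unturned [ 1.568 -6.038  1.441]
green eye [390.90153886 160.74996459] [391. 159.]
...##############
...##############
..###############
..###############
..##############.
..##############.
.#####..########.
.####.....#######
.#####....#######
.######...#######
########.########
################.
################.
#.#############..
#.############...
#############....
#############.... origin 148 189
```

Emit:
play_rows(
  rows=[
    {"dp": [0.19, -0.75, 0], "turn": [0, 0, 0], "fingers": 0.4},
    {"dp": [0.19, -0.75, 0], "turn": [0, 0, 0], "fingers": 0.4},
    {"dp": [0.19, -0.75, 0], "turn": [0, 0, 0], "fingers": 0.4},
    {"dp": [0.19, -0.75, 0], "turn": [0, 0, 0], "fingers": 0.4},
    {"dp": [0.19, -0.75, 0], "turn": [0, 0, 0], "fingers": 0.4},
  ],
)

```text
clock: 24.95
eef_pos: [468.6, -214.6, 177.5]
tcp_rot: [-3.14, 0.005, -3.03]
contact_force: [1.2, 1.1, 0.1]
opening: 0.602
grasp_force: 0.0
```

Emit:
play_rows(
  rows=[
    {"dp": [0.19, -0.75, 0], "turn": [0, 0, 0], "fingers": 0.4},
    {"dp": [0.19, -0.75, 0], "turn": [0, 0, 0], "fingers": 0.4},
    {"dp": [0.19, -0.75, 0.6], "turn": [0, 0, 0], "fingers": 0.4},
    {"dp": [0, 0, 0.8], "turn": [0, 0, 0], "fingers": 0.4},
    {"dp": [0, 0, 0.8], "turn": [0, 0, 0], "fingers": 0.4},
  ],
)

```text
clock: 25.37
eef_pos: [457.2, -307.7, 89.1]
tcp_rot: [-3.138, 0.007, -3.032]
contact_force: [0.1, 0.2, 0.1]
opening: 0.603
grasp_force: 0.0
```

Emit:
play_rows(
  rows=[
    {"dp": [0, 0, 0], "turn": [0, 0, 0], "fingers": 0.4},
    {"dp": [0, 0, 0], "turn": [0, 0, 0], "fingers": 0.4},
    {"dp": [0, 0, 0], "turn": [0, 0, 0], "fingers": 0.4},
  ],
)

```text
clock: 25.62
eef_pos: [456.9, -305.9, 90.5]
tcp_rot: [-3.14, 0.005, -3.03]
contact_force: [-0.8, -0.5, 1.1]
opening: 0.598
grasp_force: 0.0
```

```bash
python3 - <<'E'
from h import *
go((453.3,-309.1,35),0.106+np.pi)
fs=r.grab_frame("scene");print([q[0] for q in blobs(fs,"red",40)])
E
```

```text
at [ 456.9 -305.9   90.5] t 25.6 F [-0.8 -0.5  1.1] open 0.6 turn [-0.02  0.05  0.05] then dp [ 0.098 -0.07   1.387] | dp unturned [ 0.106 -0.067  1.386]
[[499.6, 88.5], [300.2, 141.6], [345.2, 190.9], [189.9, 220.1], [385.7, 244.4], [175.6, 248.5], [297.0, 255.4], [214.6, 282.2]]
```

Emit:
play_rows(
  rows=[
    {"dp": [0.1, -0.07, 0], "turn": [0, 0, 0.05], "fingers": 0.4},
    {"dp": [0, 0, 0.6], "turn": [0, 0, 0], "fingers": 0.4},
    {"dp": [0, 0, 0.6], "turn": [0, 0, 0], "fingers": 0.4},
    {"dp": [0, 0, 0.18], "turn": [0, 0, 0], "fingers": 0.4},
    {"dp": [0, 0, 0], "turn": [0, 0, 0], "fingers": 0.4},
  ],
)

```text
clock: 26.08
eef_pos: [451.5, -309.0, 33.4]
tcp_rot: [3.141, 0.003, -3.036]
contact_force: [0.0, 0.3, 0.1]
opening: 0.602
grasp_force: 0.0
```

Emit:
play_rows(
  rows=[
    {"dp": [0, 0, 0], "turn": [0, 0, 0], "fingers": 0.4},
    {"dp": [0, 0, 0], "turn": [0, 0, 0], "fingers": 1},
    {"dp": [0, 0, 0], "turn": [0, 0, 0], "fingers": 1},
    {"dp": [0, 0, 0], "turn": [0, 0, 0], "fingers": 1},
    {"dp": [0, 0, 0], "turn": [0, 0, 0], "fingers": 1},
  ],
  force=110,
)

```text
clock: 26.5
eef_pos: [452.6, -309.7, 34.9]
tcp_rot: [-3.14, 0.005, -3.036]
contact_force: [-1.3, -0.4, 6.4]
opening: 0.12
grasp_force: 107.7
```

Emit:
play_rows(
  rows=[
    {"dp": [0, 0, 0], "turn": [0, 0, 0], "fingers": 1},
    {"dp": [0, 0, -0.3], "turn": [0, 0, 0], "fingers": 1},
    {"dp": [0, 0, -0.8], "turn": [0, 0, 0], "fingers": 1},
    {"dp": [0, 0, -0.8], "turn": [0, 0, 0], "fingers": 1},
    {"dp": [0, 0, -0.8], "turn": [0, 0, 0], "fingers": 1},
  ],
)

```text
clock: 26.92
eef_pos: [451.1, -309.0, 143.6]
tcp_rot: [-3.141, 0.003, -3.036]
contact_force: [1.3, -0.5, -1.8]
opening: 0.116
grasp_force: 107.6
```

Emit:
play_rows(
  rows=[
    {"dp": [0, 0, -0.5], "turn": [0, 0, 0], "fingers": 1},
    {"dp": [0, 0, 0], "turn": [0, 0, 0.8], "fingers": 1},
    {"dp": [0, 0, 0], "turn": [0, 0, 0.8], "fingers": 1},
    {"dp": [0, 0, 0], "turn": [0, 0, 0.8], "fingers": 1},
    {"dp": [0, 0, 0], "turn": [0, 0, 0.8], "fingers": 1},
  ],
)

```text
clock: 27.33
eef_pos: [451.5, -309.2, 163.0]
tcp_rot: [3.141, 0.005, 2.908]
contact_force: [0.4, -0.3, -1.0]
opening: 0.111
grasp_force: 107.6
```

```bash
python3 - <<'E'
from h import *
go((*b["hole"]["red"],150),y+np.pi)
E
```

```text
at [ 451.5 -309.2  163. ] t 27.3 F [ 0.4 -0.3 -1. ] open 0.11 turn [0.   0.04 0.01] then dp [ 2.41  10.833  0.325] | dp unturned [ 2.401 10.835  0.316]
```

Emit:
play_rows(
  rows=[
    {"dp": [0.17, 0.6, 0], "turn": [0, 0, 0], "fingers": 1},
    {"dp": [0.17, 0.78, 0], "turn": [0, 0, 0], "fingers": 1},
    {"dp": [0.17, 0.78, 0], "turn": [0, 0, 0], "fingers": 1},
    {"dp": [0.17, 0.78, 0], "turn": [0, 0, 0], "fingers": 1},
    {"dp": [0.17, 0.78, 0], "turn": [0, 0, 0], "fingers": 1},
  ],
)

```text
clock: 27.75
eef_pos: [451.9, -155.4, 162.6]
tcp_rot: [3.141, 0.004, 2.911]
contact_force: [-0.1, 0.4, -0.8]
opening: 0.113
grasp_force: 107.8
```

Emit:
play_rows(
  rows=[
    {"dp": [0.17, 0.78, 0], "turn": [0, 0, 0], "fingers": 1},
    {"dp": [0.17, 0.78, 0], "turn": [0, 0, 0], "fingers": 1},
    {"dp": [0.17, 0.78, 0], "turn": [0, 0, 0], "fingers": 1},
    {"dp": [0.17, 0.78, 0], "turn": [0, 0, 0], "fingers": 1},
    {"dp": [0.17, 0.78, 0], "turn": [0, 0, 0], "fingers": 1},
  ],
)

```text
clock: 28.17
eef_pos: [454.4, 4.4, 162.6]
tcp_rot: [3.141, 0.005, 2.912]
contact_force: [1.1, -0.3, -1.1]
opening: 0.117
grasp_force: 107.8
```

Emit:
play_rows(
  rows=[
    {"dp": [0.17, 0.78, 0], "turn": [0, 0, 0], "fingers": 1},
    {"dp": [0.17, 0.78, 0], "turn": [0, 0, 0], "fingers": 1},
    {"dp": [0.17, 0.78, 0], "turn": [0, 0, 0], "fingers": 1},
    {"dp": [0.17, 0.78, 0], "turn": [0, 0, 0], "fingers": 1},
    {"dp": [0, 0, 0], "turn": [0, 0, 0], "fingers": 1},
  ],
)

```text
clock: 28.58
eef_pos: [457.1, 135.0, 162.7]
tcp_rot: [3.139, 0.005, 2.914]
contact_force: [1.0, 0.4, -1.0]
opening: 0.114
grasp_force: 107.9
```

Emit:
play_rows(
  rows=[
    {"dp": [0, 0.1, 0.4], "turn": [0, 0, 0], "fingers": 1},
    {"dp": [0, 0, 0.6], "turn": [0, 0, 0], "fingers": 1},
    {"dp": [0, 0, 0], "turn": [0, 0, 0], "fingers": 1},
    {"dp": [0, 0, 0], "turn": [0, 0, 0], "fingers": 1},
    {"dp": [0, 0, 0], "turn": [0, 0, 0], "fingers": 1},
  ],
)

```text
clock: 29.0
eef_pos: [458.1, 134.2, 122.6]
tcp_rot: [3.141, 0.004, 2.911]
contact_force: [-0.1, -0.3, -0.6]
opening: 0.115
grasp_force: 107.9
```

```bash
cat >> h.py <<'E'
def eyecheck(c,z,s=130,w=12):
    G=np.array(b["hole"][c]);ft,fs=both()
    pt,ps=proj(ft,[[*(G+s*bx),z]])[0],proj(fs,[[*(G+s*bx),z]])[0]
    a,e=hole(ft,pt,c,w),hole(fs,ps,c,w);print("pred",pt.round(1),ps.round(1),"seen",a,e)
    if a is not None and e is not None:
        X,er=tri(ft,a,fs,e);print(X.round(1),er.round(1),ac(X,c))
E
python3 - <<'E'
from h import *
c="red";go((*b["hole"][c],100),y+np.pi);s=r.sense()["eef_pos"];print(ac(s,c));eyecheck(c,s[2]-28)
E
```

```text
at [458.1 134.2 122.6] t 29.0 F [-0.1 -0.3 -0.6] open 0.11 turn [0.   0.04 0.04] then dp [-0.01   0.013  0.566] | dp unturned [-0.008  0.012  0.566]
(np.float64(-0.4), np.float64(-0.5))
pred [205.  211.5] [338.6 165.8] seen [204.42857143 212.        ] [338.66666667 166.875     ]
[585.  106.5  88.6] 0.5 (np.float64(129.4), np.float64(2.1))
```

Emit:
play_rows(
  rows=[
    {"dp": [0, 0, 0.15], "turn": [0, -0.3, 0.04], "fingers": 1},
    {"dp": [0, 0, 0.25], "turn": [0, 0, 0], "fingers": 1},
    {"dp": [0, 0, 0.25], "turn": [0, 0, 0], "fingers": 1},
    {"dp": [0, 0, 0], "turn": [0, 0, 0], "fingers": 1},
    {"dp": [0, 0, 0], "turn": [0, 0, 0], "fingers": 1},
  ],
)

```text
clock: 29.52
eef_pos: [458.3, 134.1, 95.1]
tcp_rot: [-3.141, 0.034, 2.908]
contact_force: [-0.4, 0.2, -1.2]
opening: 0.109
grasp_force: 107.9
```

Emit:
play_rows(
  rows=[
    {"dp": [0, 0, 0.1], "turn": [0, 0, 0], "fingers": 1},
    {"dp": [0, 0, 0.1], "turn": [0, 0, 0], "fingers": 1},
    {"dp": [0, 0, 0.1], "turn": [0, 0, 0], "fingers": 1},
    {"dp": [0, 0, 0], "turn": [0, 0, 0], "fingers": 1},
  ],
)

```text
clock: 29.85
eef_pos: [458.3, 134.1, 82.8]
tcp_rot: [-3.141, 0.034, 2.908]
contact_force: [-3.0, 1.1, -2.8]
opening: 0.113
grasp_force: 108.0
```

```bash
python3 - <<'E'
from h import *
c="red";go((*b["hole"][c],76),y+np.pi);s=r.sense()["eef_pos"];print(ac(s,c));eyecheck(c,s[2]-28)
E
```

```text
at [458.3 134.1  82.8] t 29.9 F [-3.   1.1 -2.8] open 0.11 turn [-0.    0.33  0.01] then dp [-0.005  0.015  0.17 ] | dp unturned [0.001 0.015 0.17 ]
(np.float64(-0.2), np.float64(-0.6))
pred [207.8 214.7] [336.8 175.8] seen [207.65217391 214.39130435] [337.59259259 176.07407407]
[586.4 105.1  54. ] 0.4 (np.float64(131.2), np.float64(1.1))
```

In the hole, so I'll lower it to the seat.

Emit:
play_rows(
  rows=[
    {"dp": [0, 0, 0.06], "turn": [0, 0, 0], "fingers": 1},
    {"dp": [0, 0, 0.06], "turn": [0, 0, 0], "fingers": 1},
    {"dp": [0, 0, 0], "turn": [0, 0, 0], "fingers": 1},
    {"dp": [0, 0, 0], "turn": [0, 0, 0], "fingers": 1},
  ],
)

```text
clock: 30.28
eef_pos: [458.5, 134.1, 78.6]
tcp_rot: [-3.141, 0.034, 2.907]
contact_force: [-5.1, 1.5, -4.1]
opening: 0.111
grasp_force: 107.8
```

Emit:
play_rows(
  rows=[
    {"dp": [0, 0, 0.04], "turn": [0, 0, 0], "fingers": 1},
    {"dp": [0, 0, 0], "turn": [0, 0, 0], "fingers": 1},
  ],
)

```text
clock: 30.45
eef_pos: [458.7, 134.2, 77.5]
tcp_rot: [-3.142, 0.034, 2.907]
contact_force: [-6.5, 0.9, 3.0]
opening: 0.112
grasp_force: 108.9
```

Emit:
play_rows(
  rows=[
    {"dp": [0, 0, 0.03], "turn": [0, 0, 0], "fingers": 1},
    {"dp": [0, 0, 0], "turn": [0, 0, 0], "fingers": 0.5},
    {"dp": [0, 0, 0], "turn": [0, 0, 0], "fingers": 0.5},
    {"dp": [0, 0, 0], "turn": [0, 0.33, 0], "fingers": 0.5},
    {"dp": [0, 0, -0.7], "turn": [0, 0, 0], "fingers": 0.5},
  ],
)

```text
clock: 30.87
eef_pos: [458.4, 133.7, 101.5]
tcp_rot: [-3.14, -0.004, 2.908]
contact_force: [-0.2, 1.0, 0.1]
opening: 0.499
grasp_force: 0.0
```

Emit:
play_rows(
  rows=[
    {"dp": [-0.2, 0, -0.8], "turn": [0, 0, 0], "fingers": 0.5},
    {"dp": [-0.7, 0, -0.2], "turn": [0, 0, 0], "fingers": 0.5},
    {"dp": [-0.8, 0, 0], "turn": [0, 0, 0], "fingers": 0.5},
    {"dp": [-0.8, 0, 0], "turn": [0, 0, 0], "fingers": 0.5},
    {"dp": [0, 0, 0], "turn": [0, 0, 0], "fingers": 0.5},
  ],
)

```text
clock: 31.28
eef_pos: [563.7, 110.2, 145.9]
tcp_rot: [3.138, 0.009, 2.907]
contact_force: [-0.0, 0.2, -0.1]
opening: 0.5
grasp_force: 0.0
```

Emit:
play_rows(
  rows=[
    {"dp": [0, 0, 0], "turn": [0, 0, 0], "fingers": 0.5},
    {"dp": [0, 0, 0], "turn": [0, 0, 0], "fingers": 0.5},
  ],
)

```text
clock: 31.45
eef_pos: [556.3, 110.8, 144.0]
tcp_rot: [3.141, 0.001, 2.907]
contact_force: [-0.0, -0.6, -0.6]
opening: 0.5
grasp_force: 0.0
```

```bash
python3 - <<'E'
from h import *
c="red";G=np.array(b["hole"][c]);go((*(G+101*bx),78),y+np.pi)
fs=r.grab_frame("scene")
P=proj(fs,[[*G,100.7],[*(G+131*bx),48]]);print(P.round(1))
e=hole(fs,P[1],c,7);print(e)
if e is not None: print(ac(plane(fs,e,47.5),c))
win(fs,P[0],c,9)
E
```

```text
at [556.3 110.8 144. ] t 31.4 F [-0.  -0.6 -0.6] open 0.5 turn [0.   0.01 0.  ] then dp [-0.012  0.009  1.651] | dp unturned [-0.01   0.009  1.651]
[[309.3 131.1]
 [336.8 177.7]]
[336.5        178.69230769]
(np.float64(132.9), np.float64(-2.2))
...................
...................
...................
...................
...................
...................
...................
......#....#.......
.....#########.....
.....#########.....
..#############....
###############....
##############.....
###...########.....
#......######......
.......#####.......
......######.......
.....#######.......
.....######........ origin 300 122
```

Emit:
play_rows(
  rows=[
    {"dp": [-0.02, -0.02, 0.6], "turn": [0, 0, 0], "fingers": 0.5},
    {"dp": [0, 0, 0.6], "turn": [0, 0, 0], "fingers": 0.5},
    {"dp": [0, 0, 0.43], "turn": [0, 0, 0], "fingers": 0.5},
    {"dp": [0, 0, 0], "turn": [0, 0, 0], "fingers": 0.5},
    {"dp": [0, 0, 0], "turn": [0, 0, 0], "fingers": 0.5},
  ],
)

```text
clock: 31.92
eef_pos: [555.9, 110.2, 78.7]
tcp_rot: [-3.141, -0.001, 2.908]
contact_force: [0.6, -0.2, 0.9]
opening: 0.503
grasp_force: 0.0
```

Emit:
play_rows(
  rows=[
    {"dp": [0, 0, 0], "turn": [0, 0, 0], "fingers": 0.5},
    {"dp": [0, 0, 0], "turn": [0, 0, 0], "fingers": 1},
    {"dp": [0, 0, 0], "turn": [0, 0, 0], "fingers": 1},
    {"dp": [0, 0, 0], "turn": [0, 0, 0], "fingers": 1},
    {"dp": [0, 0, 0], "turn": [0, 0, 0], "fingers": 1},
  ],
  force=110,
)

```text
clock: 32.33
eef_pos: [558.0, 110.2, 80.5]
tcp_rot: [3.14, 0.003, 2.907]
contact_force: [-2.1, 0.4, 7.9]
opening: 0.113
grasp_force: 108.3
```

Emit:
play_rows(
  rows=[
    {"dp": [0, 0, 0], "turn": [0, 0, 0], "fingers": 1},
    {"dp": [0, 0, 0], "turn": [0, 0, 0], "fingers": 1},
  ],
)

```text
clock: 32.5
eef_pos: [558.0, 110.3, 80.5]
tcp_rot: [3.14, 0.003, 2.907]
contact_force: [-2.0, 0.5, 7.9]
opening: 0.114
grasp_force: 108.3
```

```bash
python3 - <<'E'
from h import *
c="red";s=r.sense();print(ac(s["eef_pos"],c),s["eef_pos"],s["contact_force"])
fs=r.grab_frame("scene");e=hole(fs,(336.5,178.7),c,7);print(e,ac(plane(fs,e,47.5),c))
E
```

```text
(np.float64(102.3), np.float64(-0.6)) [557.96731288 110.25215841  80.48099186] [-1.97455273  0.45215444  7.91587953]
[336.59259259 178.74074074] (np.float64(133.1), np.float64(-2.1))
```

Emit:
play_rows(
  rows=[
    {"dp": [0.022, 0, -0.107], "turn": [0, -0.4, 0], "fingers": 1},
    {"dp": [0.022, 0, -0.107], "turn": [0, -0.4, 0], "fingers": 1},
    {"dp": [0.022, 0, -0.107], "turn": [0, -0.4, 0], "fingers": 1},
    {"dp": [0.022, 0, -0.107], "turn": [0, -0.4, 0], "fingers": 1},
    {"dp": [0, 0, 0], "turn": [0, 0, 0], "fingers": 1},
  ],
)

```text
clock: 32.97
eef_pos: [551.8, 111.4, 97.1]
tcp_rot: [3.141, 0.171, 2.908]
contact_force: [-2.2, 0.2, 4.0]
opening: 0.113
grasp_force: 108.2
```

Emit:
play_rows(
  rows=[
    {"dp": [-0.12, 0, 0], "turn": [0, 0, 0], "fingers": 1},
    {"dp": [-0.2, 0, 0], "turn": [0, 0, 0], "fingers": 1},
    {"dp": [-0.2, 0, 0], "turn": [0, 0, 0], "fingers": 1},
    {"dp": [-0.2, 0, 0], "turn": [0, 0, 0], "fingers": 1},
    {"dp": [0, 0, 0], "turn": [0, 0, 0], "fingers": 1},
  ],
)

```text
clock: 33.38
eef_pos: [580.4, 104.2, 100.5]
tcp_rot: [-3.142, 0.166, 2.906]
contact_force: [-7.0, 2.8, 1.9]
opening: 0.113
grasp_force: 108.0
```

Emit:
play_rows(
  rows=[
    {"dp": [0, 0, 0], "turn": [0, 0, 0], "fingers": 1},
    {"dp": [0, 0, 0], "turn": [0, 0, 0], "fingers": 1},
  ],
)

```text
clock: 33.55
eef_pos: [578.8, 104.3, 99.9]
tcp_rot: [-3.141, 0.164, 2.906]
contact_force: [-6.6, 3.4, 1.6]
opening: 0.113
grasp_force: 108.0
```

```bash
python3 - <<'E'
from h import *
c="red";s=r.sense();print(ac(s["eef_pos"],c),s["eef_pos"],s["contact_force"],s["tcp_rot"],s["opening"])
t=s["tcp_rot"][1];o=np.array([30.8,-(80.5-40.7)])
a=ac(s["eef_pos"],c)[0]+o[0]*np.cos(t)-o[1]*np.sin(t);z=s["eef_pos"][2]+o[1]*np.cos(t)+o[0]*np.sin(t);print("eye underside along",a,"z",z,"flat",np.sqrt(a*a+(z-60.7)**2-400))
fs=r.grab_frame("scene");p=proj(fs,[[*(np.array(b["hole"][c])+a*bx),z+5]])[0];e=hole(fs,p,c,6);print(p,e)
if e is not None: print(ac(plane(fs,e,z+5),c))
E
```

```text
(np.float64(124.0), np.float64(-1.5)) [578.83369661 104.33042004  99.91735044] [-6.56597585  3.38953893  1.56171905] [-3.1411069   0.16435282  2.90633383] 0.11293605394122155
eye underside along 160.89678648795874 z 65.69298563170292 flat 159.72697269926007
[344.86038837 180.20072734] [344. 179.]
(np.float64(156.8), np.float64(0.4))
```

Emit:
play_rows(
  rows=[
    {"dp": [-0.03, 0.015, 0], "turn": [0, 0, 0], "fingers": 1},
    {"dp": [-0.022, 0, 0.107], "turn": [0, 0.4, 0], "fingers": 1},
    {"dp": [-0.022, 0, 0.107], "turn": [0, 0.4, 0], "fingers": 1},
    {"dp": [-0.022, 0, 0.1], "turn": [0, 0.4, 0], "fingers": 1},
    {"dp": [0, 0, 0], "turn": [0, 0, 0], "fingers": 1},
  ],
)

```text
clock: 34.02
eef_pos: [584.9, 103.4, 87.2]
tcp_rot: [-3.141, 0.037, 2.907]
contact_force: [-5.9, 2.1, -2.3]
opening: 0.115
grasp_force: 107.7
```

Emit:
play_rows(
  rows=[
    {"dp": [-0.022, 0, 0.12], "turn": [0, 0.37, 0], "fingers": 1},
    {"dp": [0, 0, 0.03], "turn": [0, 0, 0], "fingers": 1},
    {"dp": [0, 0, 0], "turn": [0, 0, 0], "fingers": 1},
    {"dp": [0, 0, 0], "turn": [0, 0, 0], "fingers": 1},
  ],
)

```text
clock: 34.35
eef_pos: [585.3, 103.4, 82.0]
tcp_rot: [-3.141, 0.001, 2.907]
contact_force: [-6.0, 2.2, 0.8]
opening: 0.112
grasp_force: 108.1
```

```bash
python3 - <<'E'
from h import *
c="red";s=r.sense();print(ac(s["eef_pos"],c),s["eef_pos"],s["contact_force"],s["tcp_rot"][1])
ft,fs=both();p=proj(fs,[[*b["post"][c],48]])[0];e=hole(fs,p,c,7);print(p,e);win(fs,p,c,8)
E
```

```text
(np.float64(130.4), np.float64(-0.9)) [585.25492742 103.36180643  82.043824  ] [-6.01428565  2.16333788  0.76476759] 0.0008961599713985802
[343.53711313 185.47349226] [343.63157895 183.78947368]
########.........
##########.......
###########......
###########......
#######..###.....
#######...###....
#######...####...
######....#####..
######....######.
#######..########
#######.#########
#################
################.
###############.#
#################
.################
..############### origin 336 177
```

Emit:
play_rows(
  rows=[
    {"dp": [0, 0, 0.05], "turn": [0, 0, 0], "fingers": 1},
    {"dp": [0, 0, 0.02], "turn": [0, 0, 0], "fingers": 1},
    {"dp": [0, 0, 0], "turn": [0, 0, 0], "fingers": 1},
  ],
)

```text
clock: 34.7
eef_pos: [585.3, 103.5, 80.5]
tcp_rot: [-3.141, 0.001, 2.907]
contact_force: [-10.0, 0.8, 11.0]
opening: 0.107
grasp_force: 109.9
```

Emit:
play_rows(
  rows=[
    {"dp": [0, 0, 0], "turn": [0, 0, 0], "fingers": 0.5},
    {"dp": [0, 0, 0], "turn": [0, 0, 0], "fingers": 0.5},
    {"dp": [0, 0, 0], "turn": [0, 0, 0], "fingers": 0.5},
    {"dp": [0, 0, -0.8], "turn": [0, 0, 0], "fingers": 0.5},
    {"dp": [0, 0, -0.8], "turn": [0, 0, 0], "fingers": 0.5},
  ],
)

```text
clock: 35.12
eef_pos: [585.7, 103.2, 143.1]
tcp_rot: [-3.141, 0.001, 2.907]
contact_force: [0.7, 0.1, 0.3]
opening: 0.505
grasp_force: 0.0
```

Emit:
play_rows(
  rows=[
    {"dp": [0, 0, -0.8], "turn": [0, 0, 0], "fingers": 0.4},
    {"dp": [0.1, -0.8, -0.1], "turn": [0, 0, 0], "fingers": 0.4},
    {"dp": [0.1, -0.8, 0], "turn": [0, 0, 0], "fingers": 0.4},
    {"dp": [0.1, -0.8, 0], "turn": [0, 0, 0], "fingers": 0.4},
    {"dp": [0, 0, 0], "turn": [0, 0, 0], "fingers": 0.4},
  ],
)

```text
clock: 35.53
eef_pos: [551.0, 9.1, 180.3]
tcp_rot: [-3.14, 0.005, 2.906]
contact_force: [0.8, -0.1, -0.6]
opening: 0.601
grasp_force: 0.0
```

```bash
python3 - <<'E'
from h import *
ft,fs=both()
T=dict(green=(255,189.5),red=(286,185.4),yellow=(317.5,180.1));S=dict(green=(321.9,229),red=(297.1,253.3),yellow=(272.1,281.9))
for c in T:
    a,e=hole(ft,T[c],c,20),hole(fs,S[c],c,20);print(c,a,e)
    if a is not None and e is not None:
        X,er=tri(ft,a,fs,e);print("  ",X.round(1),er.round(1))
    for f,n in((ft,"t"),(fs,"s")):
        k,L,st,cc=cv2.connectedComponentsWithStats(mask(f,c));i=min(range(1,k),key=lambda i:np.hypot(*(cc[i]-(T if n=="t" else S)[c])))
        q,_=cv2.findContours((L==i).astype(np.uint8),cv2.RETR_EXTERNAL,cv2.CHAIN_APPROX_NONE);R4=cv2.boxPoints(cv2.minAreaRect(q[0]))
        W=np.array([plane(f,p,28)[:2] for p in R4]);d=W[1]-W[0];print("  ",n,cc[i].round(1),"edge yaw",(np.arctan2(d[1],d[0])%(np.pi/2)).round(3),[np.linalg.norm(W[j]-W[j-1]).round(0) for j in(1,2)])
a=[cv2.resize(f["pixels"][q[1]:q[1]+100,q[0]:q[0]+100],(400,400),interpolation=cv2.INTER_CUBIC) for f,q in((fs,(300,100)),(ft,(130,180)))]
cv2.imwrite("pics/a8.png",np.hstack(a)[:,:,::-1])
E
```

```text
green None None
   t [259.2 191.8] edge yaw 1.484 [np.float64(6.0), np.float64(29.0)]
   s [321.3 231.5] edge yaw 0.051 [np.float64(46.0), np.float64(40.0)]
red [286. 186.] None
   t [286.  186.2] edge yaw 0.578 [np.float64(36.0), np.float64(36.0)]
   s [297.1 255.6] edge yaw 0.623 [np.float64(46.0), np.float64(34.0)]
yellow None None
   t [317.7 180.7] edge yaw 1.486 [np.float64(31.0), np.float64(39.0)]
   s [272.1 283.5] edge yaw 0.051 [np.float64(38.0), np.float64(42.0)]
```

View pics/a8.png

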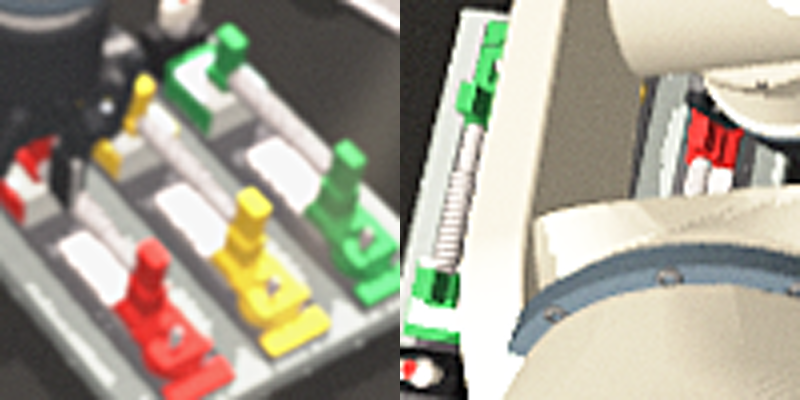

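All three springs are on, with a post visible in each eye: red (177,335), yellow (273,285) and green (365,237) in the crop. Now the collars. In the top view the arm hides the green collar, but in the scene view all three are where they were. I'll start with green.

```bash
python3 - <<'E'
from h import *
go((653,-26,80),np.pi-0.06)
E
```

```text
at [552.8  12.  180.4] t 35.6 F [ 0.8 -0.4 -0.7] open 0.6 turn [ 0.    0.06 -1.68] then dp [-2.556 -0.799  2.509] | dp unturned [-2.642 -0.34   2.524]
```

Emit:
play_rows(
  rows=[
    {"dp": [0, 0, 0], "turn": [0, 0.06, -0.84], "fingers": 0.3},
    {"dp": [0, 0, 0], "turn": [0, 0, -0.84], "fingers": 0.3},
    {"dp": [-0.64, -0.2, 0], "turn": [0, 0, 0], "fingers": 0.3},
    {"dp": [-0.64, -0.2, 0], "turn": [0, 0, 0], "fingers": 0.3},
    {"dp": [-0.64, -0.2, 0.4], "turn": [0, 0, 0], "fingers": 0.3},
  ],
)

```text
clock: 36.05
eef_pos: [631.6, -14.5, 166.6]
tcp_rot: [3.141, 0.004, 3.085]
contact_force: [0.4, 0.7, -0.2]
opening: 0.702
grasp_force: 0.0
```

Emit:
play_rows(
  rows=[
    {"dp": [-0.64, -0.2, 0.4], "turn": [0, 0, 0], "fingers": 0.3},
    {"dp": [0, 0, 0.8], "turn": [0, 0, 0], "fingers": 0.3},
    {"dp": [0, 0, 0.8], "turn": [0, 0, 0], "fingers": 0.3},
    {"dp": [0, 0, 0], "turn": [0, 0, 0], "fingers": 0.3},
    {"dp": [0, 0, 0], "turn": [0, 0, 0], "fingers": 0.3},
  ],
)

```text
clock: 36.47
eef_pos: [651.7, -23.8, 82.1]
tcp_rot: [3.141, -0.006, 3.084]
contact_force: [0.9, 0.7, 0.2]
opening: 0.702
grasp_force: 0.0
```

Emit:
play_rows(
  rows=[
    {"dp": [0, 0, 0], "turn": [0, 0, 0], "fingers": 0.3},
    {"dp": [0, 0, 0], "turn": [0, 0, 0], "fingers": 0.3},
  ],
)

```text
clock: 36.63
eef_pos: [654.3, -24.3, 86.1]
tcp_rot: [3.141, 0.002, 3.084]
contact_force: [0.2, 0.2, 0.2]
opening: 0.702
grasp_force: 0.0
```

```bash
python3 - <<'E'
from h import *
go((653,-26,9),np.pi-0.06)
fs=r.grab_frame("scene");e=dark(fs,(321.9,229));print(e,plane(fs,e,26.5).round(1),[q for q in blobs(fs,"green",40)])
E
```

```text
at [654.3 -24.3  86.1] t 36.6 F [0.2 0.2 0.2] open 0.7 turn [0.01 0.01 0.02] then dp [ 0.029 -0.043  1.927] | dp unturned [ 0.032 -0.044  1.927]
[321.70199501 229.11097257] [653.4 -26.2  26.5] [([388.8, 157.4], [376, 135, 29, 42, 507]), ([321.3, 231.5], [313, 222, 18, 20, 251])]
```

Emit:
play_rows(
  rows=[
    {"dp": [0.02, -0.045, 0.6], "turn": [0, 0, 0], "fingers": 0.3},
    {"dp": [0, 0, 0.7], "turn": [0, 0, 0], "fingers": 0.3},
    {"dp": [0, 0, 0.6], "turn": [0, 0, 0], "fingers": 0.3},
    {"dp": [0, 0, 0], "turn": [0, 0, 0], "fingers": 0.3},
    {"dp": [0, 0, 0], "turn": [0, 0, 0], "fingers": 0.3},
  ],
  force=40,
)

```text
clock: 37.1
eef_pos: [651.5, -26.4, 8.3]
tcp_rot: [3.141, -0.003, 3.083]
contact_force: [0.1, -0.4, 0.6]
opening: 0.701
grasp_force: 0.0
```

Emit:
play_rows(
  rows=[
    {"dp": [0, 0, 0], "turn": [0, 0, 0], "fingers": 0.3},
    {"dp": [0, 0, 0], "turn": [0, 0, 0], "fingers": 0.9},
    {"dp": [0, 0, 0], "turn": [0, 0, 0], "fingers": 0.9},
    {"dp": [0, 0, 0], "turn": [0, 0, 0], "fingers": 0.9},
    {"dp": [0, 0, 0], "turn": [0, 0, 0], "fingers": 0.9},
  ],
)

```text
clock: 37.52
eef_pos: [652.6, -26.5, 9.3]
tcp_rot: [3.141, 0.0, 3.083]
contact_force: [-0.8, 0.7, 7.3]
opening: 0.317
grasp_force: 41.8
```

Emit:
play_rows(
  rows=[
    {"dp": [0, 0, 0], "turn": [0, 0, 0], "fingers": 0.9},
    {"dp": [0, 0, -0.6], "turn": [0, 0, 0], "fingers": 0.9},
    {"dp": [0, 0, -0.8], "turn": [0, 0, 0], "fingers": 0.9},
    {"dp": [0, 0, -0.8], "turn": [0, 0, 0], "fingers": 0.9},
    {"dp": [0, 0, -0.8], "turn": [0, 0, 0], "fingers": 0.9},
  ],
)

```text
clock: 37.93
eef_pos: [651.5, -26.5, 129.3]
tcp_rot: [3.141, -0.002, 3.083]
contact_force: [1.3, -0.1, -0.3]
opening: 0.316
grasp_force: 41.0
```

Emit:
play_rows(
  rows=[
    {"dp": [0, 0, -0.8], "turn": [0, 0, 0.55], "fingers": 0.9},
    {"dp": [0, 0, 0], "turn": [0, 0, 0.55], "fingers": 0.9},
    {"dp": [0, 0, 0], "turn": [0, 0, 0.55], "fingers": 0.9},
    {"dp": [0, 0, 0], "turn": [0, 0, 0], "fingers": 0.9},
  ],
)

```text
clock: 38.27
eef_pos: [652.2, -26.6, 161.1]
tcp_rot: [3.141, -0.0, 2.908]
contact_force: [-0.2, 0.2, -0.7]
opening: 0.321
grasp_force: 41.0
```

```bash
python3 - <<'E'
from h import *
go((*b["post"]["green"],150),np.pi+y)
E
```

```text
at [652.2 -26.6 161.1] t 38.3 F [-0.2  0.2 -0.7] open 0.32 turn [ 0.   -0.    0.01] then dp [1.644 6.643 0.276] | dp unturned [1.634 6.645 0.28 ]
```

Emit:
play_rows(
  rows=[
    {"dp": [0.18, 0.5, 0], "turn": [0, 0, 0], "fingers": 0.9},
    {"dp": [0.18, 0.77, 0], "turn": [0, 0, 0], "fingers": 0.9},
    {"dp": [0.18, 0.77, 0], "turn": [0, 0, 0], "fingers": 0.9},
    {"dp": [0.18, 0.77, 0], "turn": [0, 0, 0], "fingers": 0.9},
    {"dp": [0.18, 0.77, 0], "turn": [0, 0, 0], "fingers": 0.9},
  ],
)

```text
clock: 38.68
eef_pos: [649.1, 122.3, 159.5]
tcp_rot: [-3.141, -0.003, 2.912]
contact_force: [-0.1, 0.3, -0.3]
opening: 0.316
grasp_force: 41.0
```

Emit:
play_rows(
  rows=[
    {"dp": [0.18, 0.77, 0], "turn": [0, 0, 0], "fingers": 0.9},
    {"dp": [0.18, 0.77, 0], "turn": [0, 0, 0], "fingers": 0.9},
    {"dp": [0.18, 0.77, 0], "turn": [0, 0, 0], "fingers": 0.9},
    {"dp": [0.18, 0.75, 0], "turn": [0, 0, 0], "fingers": 0.9},
    {"dp": [0, 0, 0], "turn": [0, 0, 0], "fingers": 0.9},
  ],
)

```text
clock: 39.1
eef_pos: [649.0, 252.1, 159.6]
tcp_rot: [3.139, -0.002, 2.916]
contact_force: [-0.2, -0.4, -0.7]
opening: 0.319
grasp_force: 41.0
```

Emit:
play_rows(
  rows=[
    {"dp": [0, 0, 0.6], "turn": [0, 0, 0], "fingers": 0.9},
    {"dp": [0, 0, 0.6], "turn": [0, 0, 0], "fingers": 0.9},
    {"dp": [0, 0, 0.6], "turn": [0, 0, 0], "fingers": 0.9},
    {"dp": [0, 0, 0], "turn": [0, 0, 0], "fingers": 0.9},
    {"dp": [0, 0, 0], "turn": [0, 0, 0], "fingers": 0.9},
  ],
)

```text
clock: 39.52
eef_pos: [648.3, 246.1, 86.6]
tcp_rot: [-3.14, -0.005, 2.912]
contact_force: [0.2, 0.1, 0.5]
opening: 0.321
grasp_force: 41.0
```

Emit:
play_rows(
  rows=[
    {"dp": [0, 0, 0], "turn": [0, 0, 0], "fingers": 0.9},
  ],
)

```text
clock: 39.6
eef_pos: [650.1, 246.8, 88.9]
tcp_rot: [3.141, -0.001, 2.911]
contact_force: [0.2, -0.0, -0.6]
opening: 0.317
grasp_force: 41.0
```

```bash
python3 - <<'E'
from h import *
c="green";s=r.sense();print(ac(s["eef_pos"],c),s["eef_pos"],s["contact_force"])
go((*b["post"][c],75),np.pi+y)
T=dict(red=(286,185.4),yellow=(317.5,180.1));S=dict(red=(297.1,253.3),yellow=(272.1,281.9));ft,fs=both()
for k in T: a,e=dark(ft,T[k]),dark(fs,S[k]);print(k,a,e,[q for q in blobs(fs,k,40) if abs(q[0][1]-S[k][1])<12])
a=[cv2.resize(f["pixels"][q[1]:q[1]+70,q[0]:q[0]+60],(400,467),interpolation=cv2.INTER_CUBIC) for f,q in((fs,(360,110)),(ft,(130,165)))]
cv2.imwrite("pics/a9.png",np.hstack(a)[:,:,::-1])
E
```

```text
(np.float64(160.1), np.float64(-0.3)) [650.05825983 246.79158813  88.94513312] [ 0.21945619 -0.02739992 -0.56355723]
at [650.1 246.8  88.9] t 39.6 F [ 0.2 -0.  -0.6] open 0.32 turn [ 0.01 -0.01  0.04] then dp [0.001 0.008 0.349] | dp unturned [0.001 0.008 0.349]
red [286.03007246 185.37288647] [297.12368421 253.34473684] [([385.7, 244.5], [377, 234, 18, 20, 242]), ([297.0, 255.4], [290, 246, 16, 20, 253])]
yellow [317.70611702 179.92054521] [272.08349146 282.34345351] [([272.2, 283.3], [263, 273, 19, 22, 283])]
```

View pics/a9.png

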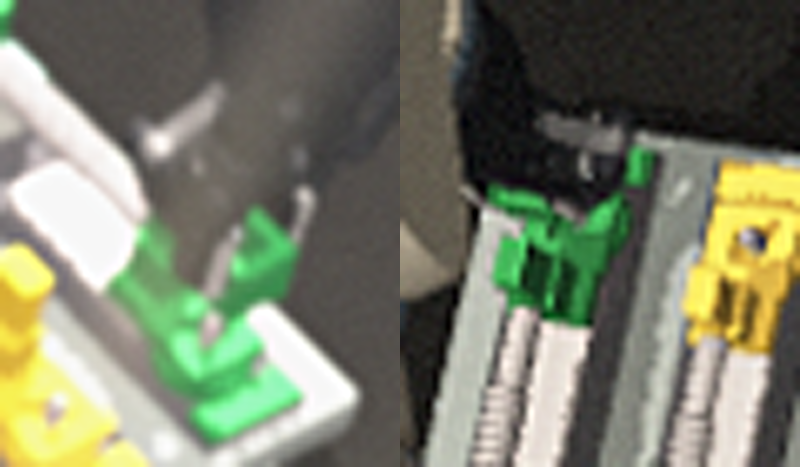

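Emit:
play_rows(
  rows=[
    {"dp": [-0.01, 0.015, 0.2], "turn": [0, 0, 0.03], "fingers": 0.9},
    {"dp": [0, 0, 0.2], "turn": [0, 0, 0], "fingers": 0.9},
    {"dp": [0, 0, 0.1], "turn": [0, 0, 0], "fingers": 0.9},
    {"dp": [0, 0, 0], "turn": [0, 0, 0], "fingers": 0.9},
    {"dp": [0, 0, 0], "turn": [0, 0, 0], "fingers": 0.9},
  ],
)

```text
clock: 40.12
eef_pos: [649.5, 247.2, 67.3]
tcp_rot: [-3.141, -0.003, 2.908]
contact_force: [0.0, -0.2, -0.4]
opening: 0.315
grasp_force: 41.0
```

Emit:
play_rows(
  rows=[
    {"dp": [0, 0, 0.1], "turn": [0, 0, 0], "fingers": 0.9},
    {"dp": [0, 0, 0.1], "turn": [0, 0, 0], "fingers": 0.9},
    {"dp": [0, 0, 0], "turn": [0, 0, 0], "fingers": 0.9},
    {"dp": [0, 0, 0], "turn": [0, 0, 0], "fingers": 0.9},
  ],
)

```text
clock: 40.45
eef_pos: [649.8, 247.3, 59.7]
tcp_rot: [3.142, -0.002, 2.908]
contact_force: [-0.5, -0.1, -0.6]
opening: 0.32
grasp_force: 41.1
```

Emit:
play_rows(
  rows=[
    {"dp": [0, 0, 0.04], "turn": [0, 0, 0], "fingers": 0.9},
    {"dp": [0, 0, 0], "turn": [0, 0, 0], "fingers": 0.9},
    {"dp": [0, 0, 0], "turn": [0, 0, 0], "fingers": 0.45},
    {"dp": [0, 0, 0], "turn": [0, 0, 0], "fingers": 0.45},
    {"dp": [0, 0, 0], "turn": [0, 0, 0], "fingers": 0.45},
  ],
)

```text
clock: 40.87
eef_pos: [649.8, 247.3, 58.2]
tcp_rot: [3.141, -0.002, 2.908]
contact_force: [-0.2, -0.1, 0.8]
opening: 0.554
grasp_force: 0.0
```

Emit:
play_rows(
  rows=[
    {"dp": [0, 0, -0.5], "turn": [0, 0, 0], "fingers": 0.45},
    {"dp": [0, 0, -0.8], "turn": [0, 0, 0], "fingers": 0.45},
    {"dp": [0, 0, -0.8], "turn": [0, 0, 0], "fingers": 0.4},
    {"dp": [0, 0, -0.6], "turn": [0, 0, 0], "fingers": 0.4},
    {"dp": [0.1, -0.8, 0], "turn": [0, 0, 0], "fingers": 0.4},
  ],
)

```text
clock: 41.28
eef_pos: [643.4, 221.8, 172.4]
tcp_rot: [3.134, 0.007, 2.91]
contact_force: [0.2, -1.2, -0.0]
opening: 0.601
grasp_force: 0.0
```

Emit:
play_rows(
  rows=[
    {"dp": [-0.15, -0.8, 0], "turn": [0, 0, 0], "fingers": 0.4},
    {"dp": [-0.2, -0.8, 0], "turn": [0, 0, 0], "fingers": 0.4},
    {"dp": [-0.2, -0.8, 0], "turn": [0, 0, 0], "fingers": 0.4},
    {"dp": [-0.2, -0.8, 0], "turn": [0, 0, 0], "fingers": 0.4},
    {"dp": [-0.2, -0.8, 0], "turn": [0, 0, 0], "fingers": 0.4},
  ],
)

```text
clock: 41.7
eef_pos: [638.4, 51.2, 166.2]
tcp_rot: [3.141, -0.002, 2.908]
contact_force: [0.5, 0.2, -0.8]
opening: 0.606
grasp_force: 0.0
```

```bash
python3 - <<'E'
from h import *
ft,fs=both()
a,e=dark(ft,(286,185.4)),dark(fs,(297.1,253.3));X,er=tri(ft,a,fs,e);print("red",X,er,[q for q in blobs(fs,"red",40) if abs(q[0][1]-255)<12])
go((656.8,-115.6,80),np.pi+0.6-np.pi/2);go((656.8,-115.6,80),np.pi+0.6)
k=[q for q in blobs(fs,"green",40)];print(k);win(fs,(390,155),"green",14)
E
```

```text
red [ 656.98993507 -115.60801092   26.45880684] 0.44224339664982515 [([385.8, 244.4], [377, 234, 18, 20, 234]), ([297.0, 255.4], [289, 246, 17, 20, 253])]
at [638.5  48.3 166.2] t 41.8 F [ 0.1  0.6 -0.2] open 0.6 turn [-0.02 -0.01  7.  ] then dp [-3.641 -1.935  2.154] | dp unturned [-1.414 -3.872  2.156]
at [638.5  48.3 166.2] t 41.8 F [ 0.1  0.6 -0.2] open 0.6 turn [-0.   -0.02 -8.  ] then dp [ 1.935 -3.641  2.154] | dp unturned [-1.414 -3.872  2.156]
[([389.9, 156.7], [376, 135, 29, 42, 592])]
.......#########.............
.......########..............
......#########..............
.....#########...............
....##########...............
....#########................
....#########.....#..........
....##########...####........
....#########....#####.......
..############..#######......
.#######################.....
.########################....
##########################...
.##########################..
..#########################..
...#######################...
....#####################....
.....###################.....
.....###################.....
......#################......
......#################......
.......################......
.......###############.......
.......###############.......
.......###############.###...
........###################..
.........###################.
..........###################
............################# origin 376 141
```

Emit:
play_rows(
  rows=[
    {"dp": [0, 0, 0], "turn": [0, 0, 0.88], "fingers": 0.35},
    {"dp": [0, 0, 0], "turn": [0, 0, 0.88], "fingers": 0.35},
    {"dp": [0, 0, 0], "turn": [0, 0, 0.88], "fingers": 0.35},
    {"dp": [0, 0, 0], "turn": [0, 0, 0.88], "fingers": 0.35},
    {"dp": [0, 0, 0], "turn": [0, 0, 0.88], "fingers": 0.35},
  ],
)

```text
clock: 42.22
eef_pos: [638.6, 53.3, 166.1]
tcp_rot: [-3.141, -0.002, 2.442]
contact_force: [0.4, -0.7, 0.1]
opening: 0.65
grasp_force: 0.0
```

Emit:
play_rows(
  rows=[
    {"dp": [0, 0, 0], "turn": [0, 0, 0.88], "fingers": 0.35},
    {"dp": [0, 0, 0], "turn": [0, 0, 0.86], "fingers": 0.35},
    {"dp": [0, 0, 0], "turn": [0, 0, 0.86], "fingers": 0.35},
    {"dp": [-0.6, -0.32, 0], "turn": [0, 0, 0], "fingers": 0.35},
    {"dp": [-0.6, -0.32, 0], "turn": [0, 0, 0], "fingers": 0.35},
  ],
)

```text
clock: 42.63
eef_pos: [644.8, -0.2, 166.0]
tcp_rot: [-3.14, -0.002, 2.177]
contact_force: [0.7, 0.3, 0.0]
opening: 0.65
grasp_force: 0.0
```

Emit:
play_rows(
  rows=[
    {"dp": [-0.6, -0.32, 0], "turn": [0, 0, 0], "fingers": 0.35},
    {"dp": [-0.6, -0.32, 0], "turn": [0, 0, 0], "fingers": 0.35},
    {"dp": [-0.6, -0.32, 0], "turn": [0, 0, 0], "fingers": 0.35},
    {"dp": [-0.6, -0.32, 0.6], "turn": [0, 0, 0], "fingers": 0.35},
    {"dp": [0, 0, 0.8], "turn": [0, 0, 0], "fingers": 0.35},
  ],
)

```text
clock: 43.05
eef_pos: [660.3, -113.7, 112.5]
tcp_rot: [3.138, 0.005, 2.172]
contact_force: [0.5, 0.1, -0.8]
opening: 0.65
grasp_force: 0.0
```

Emit:
play_rows(
  rows=[
    {"dp": [0, 0, 0.6], "turn": [0, 0, 0], "fingers": 0.35},
    {"dp": [0, 0, 0], "turn": [0, 0, 0], "fingers": 0.35},
    {"dp": [0, 0, 0], "turn": [0, 0, 0], "fingers": 0.35},
    {"dp": [0, 0, 0], "turn": [0, 0, 0], "fingers": 0.35},
  ],
)

```text
clock: 43.38
eef_pos: [657.9, -109.0, 87.3]
tcp_rot: [-3.141, -0.001, 2.175]
contact_force: [-0.1, -0.1, -0.4]
opening: 0.647
grasp_force: 0.0
```

```bash
python3 - <<'E'
from h import *
fs=r.grab_frame("scene");e=dark(fs,(297.1,253.3));print(e,plane(fs,e,26.5));go((656.8,-115.6,9),np.pi+0.6-np.pi/2)
k,L,st,cc=cv2.connectedComponentsWithStats(mask(fs,"green"));
E
```

```text
[297.09478755 253.34095992] [ 656.76360449 -115.94141472   26.5       ]
at [ 658.4 -109.    87.9] t 43.4 F [ 0.4  0.9 -0. ] open 0.65 turn [0.01 0.   0.04] then dp [-0.113 -0.125  1.973] | dp unturned [-0.112 -0.126  1.973]
```

Emit:
play_rows(
  rows=[
    {"dp": [-0.113, -0.125, 0.3], "turn": [0, 0, 0.04], "fingers": 0.35},
    {"dp": [0, 0, 0.5], "turn": [0, 0, 0], "fingers": 0.35},
    {"dp": [0, 0, 0.6], "turn": [0, 0, 0], "fingers": 0.35},
    {"dp": [0, 0, 0.55], "turn": [0, 0, 0], "fingers": 0.35},
    {"dp": [0, 0, 0], "turn": [0, 0, 0], "fingers": 0.35},
  ],
  force=40,
)

```text
clock: 43.85
eef_pos: [652.8, -115.7, 4.5]
tcp_rot: [-3.137, -0.005, 2.17]
contact_force: [-0.9, 0.1, 0.1]
opening: 0.655
grasp_force: 0.0
```

Emit:
play_rows(
  rows=[
    {"dp": [0, 0, 0], "turn": [0, 0, 0], "fingers": 0.35},
    {"dp": [0, 0, 0], "turn": [0, 0, 0], "fingers": 0.35},
    {"dp": [0, 0, 0], "turn": [0, 0, 0], "fingers": 0.9},
    {"dp": [0, 0, 0], "turn": [0, 0, 0], "fingers": 0.9},
    {"dp": [0, 0, 0], "turn": [0, 0, 0], "fingers": 0.9},
  ],
)

```text
clock: 44.27
eef_pos: [656.4, -116.2, 9.6]
tcp_rot: [3.141, 0.0, 2.17]
contact_force: [0.2, 0.3, 5.3]
opening: 0.318
grasp_force: 43.8
```

Emit:
play_rows(
  rows=[
    {"dp": [0, 0, 0], "turn": [0, 0, 0], "fingers": 0.9},
    {"dp": [0, 0, 0], "turn": [0, 0, 0], "fingers": 0.9},
    {"dp": [0, 0, -0.6], "turn": [0, 0, 0], "fingers": 0.9},
    {"dp": [0, 0, -0.8], "turn": [0, 0, 0], "fingers": 0.9},
    {"dp": [0, 0, -0.8], "turn": [0, 0, 0], "fingers": 0.9},
  ],
)

```text
clock: 44.68
eef_pos: [654.6, -115.8, 96.5]
tcp_rot: [-3.139, -0.003, 2.17]
contact_force: [1.6, -1.2, -0.3]
opening: 0.318
grasp_force: 43.3
```

Emit:
play_rows(
  rows=[
    {"dp": [0, 0, -0.8], "turn": [0, 0, -0.87], "fingers": 0.9},
    {"dp": [0, 0, -0.7], "turn": [0, 0, -0.87], "fingers": 0.9},
    {"dp": [0, 0, 0], "turn": [0, 0, -0.87], "fingers": 0.9},
    {"dp": [0, 0, 0], "turn": [0, 0, -0.87], "fingers": 0.9},
    {"dp": [0, 0, 0], "turn": [0, 0, -0.88], "fingers": 0.9},
  ],
)

```text
clock: 45.1
eef_pos: [655.9, -116.1, 157.4]
tcp_rot: [3.141, -0.0, 2.631]
contact_force: [-0.7, 0.5, -1.0]
opening: 0.314
grasp_force: 43.2
```

Emit:
play_rows(
  rows=[
    {"dp": [0, 0, 0], "turn": [0, 0, -0.88], "fingers": 0.9},
    {"dp": [0, 0, 0], "turn": [0, 0, -0.88], "fingers": 0.9},
    {"dp": [0, 0, 0], "turn": [0, 0, -0.88], "fingers": 0.9},
    {"dp": [0, 0, 0], "turn": [0, 0, 0], "fingers": 0.9},
    {"dp": [0, 0, 0], "turn": [0, 0, 0], "fingers": 0.9},
  ],
)

```text
clock: 45.52
eef_pos: [655.5, -116.0, 156.3]
tcp_rot: [3.141, -0.002, 2.901]
contact_force: [0.4, -0.3, -0.8]
opening: 0.313
grasp_force: 43.2
```

```bash
python3 - <<'E'
from h import *
go((*(np.array(b["post"]["red"])+0.3*bx),90),np.pi+y)
E
```

```text
at [ 655.5 -116.   156.3] t 45.5 F [ 0.4 -0.3 -0.8] open 0.31 turn [ 0.   -0.02 -0.06] then dp [2.239 4.947 1.657] | dp unturned [2.266 4.933 1.662]
```

Emit:
play_rows(
  rows=[
    {"dp": [0.32, 0.6, 0], "turn": [0, 0, -0.06], "fingers": 0.9},
    {"dp": [0.32, 0.72, 0], "turn": [0, 0, 0], "fingers": 0.9},
    {"dp": [0.32, 0.72, 0], "turn": [0, 0, 0], "fingers": 0.9},
    {"dp": [0.32, 0.72, 0], "turn": [0, 0, 0], "fingers": 0.9},
    {"dp": [0.32, 0.72, 0], "turn": [0, 0, 0], "fingers": 0.9},
  ],
)

```text
clock: 45.93
eef_pos: [625.0, 35.4, 156.4]
tcp_rot: [3.141, -0.002, 2.906]
contact_force: [0.2, 0.6, -0.4]
opening: 0.315
grasp_force: 43.2
```

Emit:
play_rows(
  rows=[
    {"dp": [0.32, 0.72, 0], "turn": [0, 0, 0], "fingers": 0.9},
    {"dp": [0.32, 0.72, 0], "turn": [0, 0, 0], "fingers": 0.9},
    {"dp": [0, 0, 0], "turn": [0, 0, 0], "fingers": 0.9},
    {"dp": [0, 0, 0.6], "turn": [0, 0, 0], "fingers": 0.9},
    {"dp": [0, 0, 0.6], "turn": [0, 0, 0], "fingers": 0.9},
  ],
)

```text
clock: 46.35
eef_pos: [615.1, 97.0, 109.5]
tcp_rot: [3.14, 0.002, 2.908]
contact_force: [0.2, -0.1, -0.2]
opening: 0.319
grasp_force: 43.2
```

Emit:
play_rows(
  rows=[
    {"dp": [0, 0, 0.4], "turn": [0, 0, 0], "fingers": 0.9},
    {"dp": [0, 0, 0], "turn": [0, 0, 0], "fingers": 0.9},
    {"dp": [0, 0, 0], "turn": [0, 0, 0], "fingers": 0.9},
    {"dp": [0, 0, 0], "turn": [0, 0, 0], "fingers": 0.9},
  ],
)

```text
clock: 46.68
eef_pos: [614.4, 96.0, 93.3]
tcp_rot: [3.141, -0.001, 2.908]
contact_force: [0.7, 0.4, 0.2]
opening: 0.317
grasp_force: 43.2
```

```bash
python3 - <<'E'
from h import *
c="red";s=r.sense();print(ac(s["eef_pos"],c))
go((*(np.array(b["post"][c])+0.3*bx-0.4*bn),58),np.pi+y)
E
```

```text
(np.float64(160.5), np.float64(-1.2))
at [614.4  96.   93.3] t 46.7 F [0.7 0.4 0.2] open 0.32 turn [ 0.01 -0.01  0.02] then dp [0.006 0.021 0.883] | dp unturned [0.005 0.02  0.883]
```

Emit:
play_rows(
  rows=[
    {"dp": [0, 0.02, 0.2], "turn": [0, 0, 0], "fingers": 0.9},
    {"dp": [0, 0, 0.2], "turn": [0, 0, 0], "fingers": 0.9},
    {"dp": [0, 0, 0.15], "turn": [0, 0, 0], "fingers": 0.9},
    {"dp": [0, 0, 0], "turn": [0, 0, 0], "fingers": 0.9},
    {"dp": [0, 0, 0], "turn": [0, 0, 0], "fingers": 0.9},
  ],
)

```text
clock: 47.1
eef_pos: [613.4, 96.8, 69.7]
tcp_rot: [-3.141, -0.003, 2.91]
contact_force: [0.4, -0.2, -0.7]
opening: 0.314
grasp_force: 43.2
```

Emit:
play_rows(
  rows=[
    {"dp": [0, 0, 0.1], "turn": [0, 0, 0], "fingers": 0.9},
    {"dp": [0, 0, 0.1], "turn": [0, 0, 0], "fingers": 0.9},
    {"dp": [0, 0, 0.1], "turn": [0, 0, 0], "fingers": 0.9},
    {"dp": [0, 0, 0], "turn": [0, 0, 0], "fingers": 0.9},
    {"dp": [0, 0, 0], "turn": [0, 0, 0], "fingers": 0.9},
  ],
)

```text
clock: 47.52
eef_pos: [614.3, 97.0, 58.9]
tcp_rot: [3.141, -0.001, 2.91]
contact_force: [-1.5, -0.6, 7.8]
opening: 0.315
grasp_force: 44.3
```

Emit:
play_rows(
  rows=[
    {"dp": [0, 0, 0], "turn": [0, 0, 0], "fingers": 0.45},
    {"dp": [0, 0, 0], "turn": [0, 0, 0], "fingers": 0.45},
    {"dp": [0, 0, 0], "turn": [0, 0, 0], "fingers": 0.45},
    {"dp": [0, 0, -0.5], "turn": [0, 0, 0], "fingers": 0.45},
    {"dp": [0, 0, -0.8], "turn": [0, 0, 0], "fingers": 0.45},
  ],
)

```text
clock: 47.93
eef_pos: [611.2, 96.5, 107.4]
tcp_rot: [-3.139, -0.008, 2.91]
contact_force: [0.2, 0.4, -0.3]
opening: 0.548
grasp_force: 0.0
```

Emit:
play_rows(
  rows=[
    {"dp": [0, 0, -0.8], "turn": [0, 0, 0], "fingers": 0.4},
    {"dp": [0, 0, -0.6], "turn": [0, 0, 0], "fingers": 0.4},
    {"dp": [-0.3, -0.7, 0], "turn": [0, 0, 0], "fingers": 0.35},
    {"dp": [-0.3, -0.7, 0], "turn": [0, 0, 0], "fingers": 0.35},
    {"dp": [-0.3, -0.7, 0], "turn": [0, 0, 0], "fingers": 0.35},
  ],
)

```text
clock: 48.35
eef_pos: [630.0, 6.3, 166.8]
tcp_rot: [3.141, -0.001, 2.911]
contact_force: [0.8, 0.2, 0.6]
opening: 0.646
grasp_force: 0.0
```

Emit:
play_rows(
  rows=[
    {"dp": [-0.3, -0.7, 0], "turn": [0, 0, -0.55], "fingers": 0.35},
    {"dp": [-0.3, -0.7, 0], "turn": [0, 0, -0.55], "fingers": 0.35},
    {"dp": [-0.3, -0.7, 0], "turn": [0, 0, -0.55], "fingers": 0.35},
    {"dp": [-0.3, -0.7, 0], "turn": [0, 0, 0], "fingers": 0.35},
    {"dp": [0, 0, 0], "turn": [0, 0, 0], "fingers": 0.35},
  ],
)

```text
clock: 48.77
eef_pos: [662.3, -115.6, 165.9]
tcp_rot: [-3.14, -0.0, 3.08]
contact_force: [-0.2, 0.1, 0.7]
opening: 0.645
grasp_force: 0.0
```

```bash
python3 - <<'E'
from h import *
ft,fs=both()
print([q for q in blobs(ft,"yellow",60)],[q for q in blobs(fs,"yellow",60)])
a,e=dark(ft,(317.5,180.1)),dark(fs,(272.1,281.9));X,er=tri(ft,a,fs,e);print("yellow",X.round(1),er)
go((X[0],X[1],9),np.pi-0.06)
E
```

```text
[([368.0, 118.5], [355, 113, 28, 11, 94]), ([365.9, 180.0], [358, 173, 18, 15, 241]), ([182.6, 202.5], [173, 189, 22, 29, 399]), ([173.1, 264.3], [159, 251, 24, 21, 114]), ([167.7, 256.3], [163, 252, 11, 10, 82])] [([365.7, 170.0], [353, 147, 30, 42, 519]), ([379.2, 259.5], [368, 238, 28, 35, 447]), ([272.2, 283.3], [263, 273, 19, 22, 283]), ([319.6, 317.7], [311, 307, 19, 20, 129]), ([222.7, 322.4], [209, 309, 29, 28, 447]), ([280.9, 368.4], [273, 361, 22, 17, 102]), ([255.5, 384.6], [244, 370, 25, 22, 181]), ([274.2, 403.0], [256, 385, 34, 35, 223]), ([242.8, 412.9], [238, 407, 12, 13, 93])]
yellow [ 666.  -210.3   28.1] 2.297503384911368
at [ 660.8 -111.7  165.5] t 48.9 F [-0.1  0.  -0.2] open 0.65 turn [ 0.01 -0.03 -0.01] then dp [-0.279 -2.452  3.912] | dp unturned [-0.293 -2.454  3.909]
```

```bash
python3 - <<'E'
from h import *
ft,fs=both()
A=plane(ft,(317.65,180.0),26.5);B=plane(fs,(272.1,282.2),26.5);C=plane(fs,(272.2,283.3),19);D=plane(fs,(297,255.4),19);print(A,B,C,D)
X=(A+B)/2;go((X[0],X[1],9),np.pi-0.06)
E
```

```text
[ 665.6137074  -206.20824647   26.5       ] [ 667.42980939 -208.46264606   26.5       ] [ 667.02078781 -207.90954413   19.        ] [ 657.78852317 -116.98881412   19.        ]
at [ 660.4 -110.   165.6] t 49.0 F [-0.4 -0.3  0.4] open 0.65 turn [ 0.01 -0.03  0.01] then dp [-0.298 -2.42   3.915] | dp unturned [-0.308 -2.424  3.912]
```

Emit:
play_rows(
  rows=[
    {"dp": [-0.07, -0.6, 0], "turn": [0, 0, 0], "fingers": 0.35},
    {"dp": [-0.07, -0.6, 0], "turn": [0, 0, 0], "fingers": 0.35},
    {"dp": [-0.07, -0.6, 0.4], "turn": [0, 0, 0], "fingers": 0.35},
    {"dp": [-0.07, -0.6, 0.6], "turn": [0, 0, 0], "fingers": 0.35},
    {"dp": [0, 0, 0.8], "turn": [0, 0, 0], "fingers": 0.35},
  ],
)

```text
clock: 49.38
eef_pos: [668.2, -210.2, 95.7]
tcp_rot: [-3.14, 0.003, 3.082]
contact_force: [-0.0, -0.1, 0.6]
opening: 0.656
grasp_force: 0.0
```

Emit:
play_rows(
  rows=[
    {"dp": [0, 0, 0.2], "turn": [0, 0, 0], "fingers": 0.35},
    {"dp": [0, 0, 0], "turn": [0, 0, 0], "fingers": 0.35},
    {"dp": [0, 0, 0], "turn": [0, 0, 0], "fingers": 0.35},
    {"dp": [0, 0, 0], "turn": [0, 0, 0], "fingers": 0.35},
  ],
)

```text
clock: 49.72
eef_pos: [667.4, -206.2, 87.8]
tcp_rot: [3.141, 0.0, 3.084]
contact_force: [0.0, 0.2, -0.2]
opening: 0.65
grasp_force: 0.0
```

```bash
python3 - <<'E'
from h import *
fs=r.grab_frame("scene");print([q[0] for q in blobs(fs,"yellow",200)])
go((666.2,-207,9),np.pi-0.06)
E
```

```text
[[328.1, 128.1], [365.8, 169.9], [379.2, 259.6], [272.2, 283.4], [222.8, 322.5], [274.2, 403.5]]
at [ 667.6 -206.3   88.1] t 49.8 F [-0.  -0.1  0.2] open 0.65 turn [-0.    0.01  0.02] then dp [ 0.034 -0.018  1.977] | dp unturned [ 0.035 -0.018  1.977]
```

Emit:
play_rows(
  rows=[
    {"dp": [0.03, -0.02, 0.3], "turn": [0, 0, 0], "fingers": 0.35},
    {"dp": [0, 0, 0.5], "turn": [0, 0, 0], "fingers": 0.35},
    {"dp": [0, 0, 0.6], "turn": [0, 0, 0], "fingers": 0.35},
    {"dp": [0, 0, 0.55], "turn": [0, 0, 0], "fingers": 0.35},
    {"dp": [0, 0, 0], "turn": [0, 0, 0], "fingers": 0.35},
  ],
  force=40,
)

```text
clock: 50.18
eef_pos: [662.1, -206.6, 3.9]
tcp_rot: [3.14, -0.008, 3.083]
contact_force: [-1.7, 0.4, -0.3]
opening: 0.652
grasp_force: 0.0
```

Emit:
play_rows(
  rows=[
    {"dp": [0, 0, 0], "turn": [0, 0, 0], "fingers": 0.35},
    {"dp": [0, 0, 0], "turn": [0, 0, 0], "fingers": 0.35},
    {"dp": [0, 0, 0], "turn": [0, 0, 0], "fingers": 0.9},
    {"dp": [0, 0, 0], "turn": [0, 0, 0], "fingers": 0.9},
    {"dp": [0, 0, 0], "turn": [0, 0, 0], "fingers": 0.9},
  ],
)

```text
clock: 50.6
eef_pos: [665.8, -208.0, 9.5]
tcp_rot: [3.141, 0.0, 3.082]
contact_force: [0.3, 1.0, 5.3]
opening: 0.316
grasp_force: 43.9
```

Emit:
play_rows(
  rows=[
    {"dp": [0, 0, 0], "turn": [0, 0, 0], "fingers": 0.9},
    {"dp": [0, 0, 0], "turn": [0, 0, 0], "fingers": 0.9},
    {"dp": [0, 0, -0.6], "turn": [0, 0, 0], "fingers": 0.9},
    {"dp": [0, 0, -0.8], "turn": [0, 0, 0], "fingers": 0.9},
    {"dp": [0, 0, -0.8], "turn": [0, 0, 0], "fingers": 0.9},
  ],
)

```text
clock: 51.02
eef_pos: [664.2, -207.6, 96.4]
tcp_rot: [3.141, -0.004, 3.082]
contact_force: [-0.0, -0.6, -0.6]
opening: 0.315
grasp_force: 43.4
```

Emit:
play_rows(
  rows=[
    {"dp": [0, 0, -0.8], "turn": [0, 0, 0.55], "fingers": 0.9},
    {"dp": [0, 0, -0.8], "turn": [0, 0, 0.55], "fingers": 0.9},
    {"dp": [0, 0, 0], "turn": [0, 0, 0.55], "fingers": 0.9},
    {"dp": [0, 0, 0], "turn": [0, 0, 0], "fingers": 0.9},
    {"dp": [0, 0, 0], "turn": [0, 0, 0], "fingers": 0.9},
  ],
)

```text
clock: 51.43
eef_pos: [664.8, -207.8, 160.0]
tcp_rot: [3.141, -0.002, 2.911]
contact_force: [-0.3, 1.2, 0.1]
opening: 0.317
grasp_force: 43.3
```

```bash
python3 - <<'E'
from h import *
go((*(np.array(b["post"]["yellow"])+0.3*bx),90),np.pi+y)
E
```

```text
at [ 664.8 -207.8  160. ] t 51.4 F [-0.3  1.2  0.1] open 0.32 turn [ 0.   -0.02  0.05] then dp [2.998 9.051 1.751] | dp unturned [2.951 9.064 1.758]
```

Emit:
play_rows(
  rows=[
    {"dp": [0.25, 0.7, 0], "turn": [0, 0, 0.05], "fingers": 0.9},
    {"dp": [0.25, 0.76, 0], "turn": [0, 0, 0], "fingers": 0.9},
    {"dp": [0.25, 0.76, 0], "turn": [0, 0, 0], "fingers": 0.9},
    {"dp": [0.25, 0.76, 0], "turn": [0, 0, 0], "fingers": 0.9},
    {"dp": [0.25, 0.76, 0], "turn": [0, 0, 0], "fingers": 0.9},
  ],
)

```text
clock: 51.85
eef_pos: [650.1, -49.4, 158.2]
tcp_rot: [-3.141, -0.005, 2.906]
contact_force: [1.4, 0.9, -0.2]
opening: 0.318
grasp_force: 43.3
```

Emit:
play_rows(
  rows=[
    {"dp": [0.25, 0.76, 0], "turn": [0, 0, 0], "fingers": 0.9},
    {"dp": [0.25, 0.76, 0], "turn": [0, 0, 0], "fingers": 0.9},
    {"dp": [0.25, 0.76, 0], "turn": [0, 0, 0], "fingers": 0.9},
    {"dp": [0.25, 0.76, 0], "turn": [0, 0, 0], "fingers": 0.9},
    {"dp": [0.25, 0.76, 0], "turn": [0, 0, 0], "fingers": 0.9},
  ],
)

```text
clock: 52.27
eef_pos: [637.2, 110.1, 158.4]
tcp_rot: [-3.141, -0.005, 2.907]
contact_force: [0.9, -0.4, -1.3]
opening: 0.318
grasp_force: 43.3
```

Emit:
play_rows(
  rows=[
    {"dp": [0.25, 0.76, 0], "turn": [0, 0, 0], "fingers": 0.9},
    {"dp": [0.25, 0.76, 0], "turn": [0, 0, 0], "fingers": 0.9},
    {"dp": [0, 0, 0], "turn": [0, 0, 0], "fingers": 0.9},
    {"dp": [0, 0, 0.6], "turn": [0, 0, 0], "fingers": 0.9},
    {"dp": [0, 0, 0.6], "turn": [0, 0, 0], "fingers": 0.9},
  ],
)

```text
clock: 52.68
eef_pos: [633.5, 173.2, 111.6]
tcp_rot: [3.141, -0.001, 2.908]
contact_force: [0.5, 0.2, -1.3]
opening: 0.319
grasp_force: 43.3
```

Emit:
play_rows(
  rows=[
    {"dp": [0, 0, 0.4], "turn": [0, 0, 0], "fingers": 0.9},
    {"dp": [0, 0, 0], "turn": [0, 0, 0], "fingers": 0.9},
    {"dp": [0, 0, 0], "turn": [0, 0, 0], "fingers": 0.9},
    {"dp": [0, 0, 0], "turn": [0, 0, 0], "fingers": 0.9},
  ],
)

```text
clock: 53.02
eef_pos: [633.6, 172.4, 96.5]
tcp_rot: [3.142, -0.002, 2.905]
contact_force: [0.6, -0.4, 0.3]
opening: 0.32
grasp_force: 43.3
```

```bash
python3 - <<'E'
from h import *
c="yellow";s=r.sense();print(ac(s["eef_pos"],c))
go((*(np.array(b["post"][c])+0.3*bx-0.1*bn),58),np.pi+y)
E
```

```text
(np.float64(161.4), np.float64(0.5))
at [633.6 172.4  96.5] t 53.0 F [ 0.6 -0.4  0.3] open 0.32 turn [ 0.   -0.02 -0.02] then dp [ 0.027 -0.014  0.962] | dp unturned [ 0.025 -0.014  0.962]
```

Emit:
play_rows(
  rows=[
    {"dp": [0.025, -0.015, 0.25], "turn": [0, 0, 0], "fingers": 0.9},
    {"dp": [0, 0, 0.2], "turn": [0, 0, 0], "fingers": 0.9},
    {"dp": [0, 0, 0.15], "turn": [0, 0, 0], "fingers": 0.9},
    {"dp": [0, 0, 0], "turn": [0, 0, 0], "fingers": 0.9},
    {"dp": [0, 0, 0], "turn": [0, 0, 0], "fingers": 0.9},
  ],
)

```text
clock: 53.43
eef_pos: [631.9, 172.1, 71.8]
tcp_rot: [-3.141, -0.003, 2.904]
contact_force: [0.1, 1.0, -0.0]
opening: 0.315
grasp_force: 43.3
```

Emit:
play_rows(
  rows=[
    {"dp": [0, 0, 0.1], "turn": [0, 0, 0], "fingers": 0.9},
    {"dp": [0, 0, 0.1], "turn": [0, 0, 0], "fingers": 0.9},
    {"dp": [0, 0, 0.1], "turn": [0, 0, 0], "fingers": 0.9},
    {"dp": [0, 0, 0], "turn": [0, 0, 0], "fingers": 0.9},
    {"dp": [0, 0, 0], "turn": [0, 0, 0], "fingers": 0.9},
  ],
)

```text
clock: 53.85
eef_pos: [632.1, 172.2, 60.0]
tcp_rot: [-3.142, -0.002, 2.904]
contact_force: [0.8, 0.7, 0.2]
opening: 0.319
grasp_force: 43.4
```

Down to 60 with no contact yet. I'll lower a little more, release, retreat clear of the view and check.

Emit:
play_rows(
  rows=[
    {"dp": [0, 0, 0.04], "turn": [0, 0, 0], "fingers": 0.9},
    {"dp": [0, 0, 0], "turn": [0, 0, 0], "fingers": 0.9},
    {"dp": [0, 0, 0], "turn": [0, 0, 0], "fingers": 0.45},
    {"dp": [0, 0, 0], "turn": [0, 0, 0], "fingers": 0.45},
    {"dp": [0, 0, 0], "turn": [0, 0, 0], "fingers": 0.45},
  ],
)

```text
clock: 54.27
eef_pos: [632.1, 172.3, 58.6]
tcp_rot: [3.141, -0.002, 2.904]
contact_force: [0.4, 0.4, 0.0]
opening: 0.551
grasp_force: 0.0
```

Emit:
play_rows(
  rows=[
    {"dp": [0, 0, -0.5], "turn": [0, 0, 0], "fingers": 0.45},
    {"dp": [0, 0, -0.8], "turn": [0, 0, 0], "fingers": 0.45},
    {"dp": [0, 0, -0.8], "turn": [0, 0, 0], "fingers": 0.4},
    {"dp": [0, 0, -0.8], "turn": [0, 0, 0], "fingers": 0.4},
    {"dp": [0, 0, -0.8], "turn": [0, 0, 0], "fingers": 0.4},
  ],
)

```text
clock: 54.68
eef_pos: [632.2, 172.1, 208.0]
tcp_rot: [-3.142, -0.002, 2.904]
contact_force: [1.7, -0.6, -0.3]
opening: 0.596
grasp_force: 0.0
```

Emit:
play_rows(
  rows=[
    {"dp": [0.3, 0.7, 0], "turn": [0, 0, 0], "fingers": 0.4},
    {"dp": [0.3, 0.7, 0], "turn": [0, 0, 0], "fingers": 0.4},
    {"dp": [0.3, 0.7, 0], "turn": [0, 0, 0], "fingers": 0.4},
    {"dp": [0.3, 0.7, 0], "turn": [0, 0, 0], "fingers": 0.4},
    {"dp": [0.3, 0.7, 0], "turn": [0, 0, 0], "fingers": 0.4},
  ],
)

```text
clock: 55.1
eef_pos: [606.6, 323.6, 206.9]
tcp_rot: [3.141, -0.002, 2.904]
contact_force: [-0.2, 0.0, 0.6]
opening: 0.598
grasp_force: 0.0
```

Emit:
play_rows(
  rows=[
    {"dp": [0.3, 0.7, 0], "turn": [0, 0, 0], "fingers": 0.4},
    {"dp": [0.3, 0.7, 0], "turn": [0, 0, 0], "fingers": 0.4},
    {"dp": [0.3, 0.7, 0], "turn": [0, 0, 0], "fingers": 0.4},
    {"dp": [0.3, 0.7, 0], "turn": [0, 0, 0], "fingers": 0.4},
    {"dp": [0, 0, 0], "turn": [0, 0, 0], "fingers": 0.4},
  ],
)

```text
clock: 55.52
eef_pos: [585.1, 447.8, 206.6]
tcp_rot: [3.139, -0.003, 2.908]
contact_force: [0.1, -0.7, -0.1]
opening: 0.602
grasp_force: 0.0
```

Emit:
play_rows(
  rows=[
    {"dp": [0.3, 0.7, 0], "turn": [0, 0, 0], "fingers": 0.4},
    {"dp": [0.3, 0.7, 0], "turn": [0, 0, 0], "fingers": 0.4},
    {"dp": [0, 0, 0], "turn": [0, 0, 0], "fingers": 0.4},
    {"dp": [0, 0, 0], "turn": [0, 0, 0], "fingers": 0.4},
  ],
)

```text
clock: 55.85
eef_pos: [575.9, 503.5, 206.4]
tcp_rot: [-3.141, -0.002, 2.906]
contact_force: [-0.0, -0.2, -1.1]
opening: 0.605
grasp_force: 0.0
```

```bash
python3 - <<'E'
from h import *
ft,fs=both()
for c in("red","yellow","green"):
    P=[[*b["post"][c],76.7]];pt,ps=proj(ft,P)[0],proj(fs,P)[0];a,e=dark(ft,pt),dark(fs,ps);X,er=tri(ft,a,fs,e);print(c,pt.round(1),ps.round(1),"bore",X.round(1),er.round(1),ac(X,c))
a=[cv2.resize(f["pixels"][q[1]:q[1]+120,q[0]:q[0]+100],(400,480),interpolation=cv2.INTER_CUBIC) for f,q in((fs,(300,85)),(ft,(125,180)))]
cv2.imwrite("pics/a10.png",np.hstack(a)[:,:,::-1])
E
```

```text
red [208.4 202.1] [344.9 178.5] bore [616.   98.6  76.2] 0.9 (np.float64(161.5), np.float64(1.6))
yellow [180.4 198. ] [369.6 165.7] bore [632.9 174.3  77.1] 1.0 (np.float64(160.3), np.float64(2.2))
green [152.7 193.9] [393.2 153.5] bore [652.1 248.2  77.5] 1.1 (np.float64(161.7), np.float64(1.5))
```

View pics/a10.png

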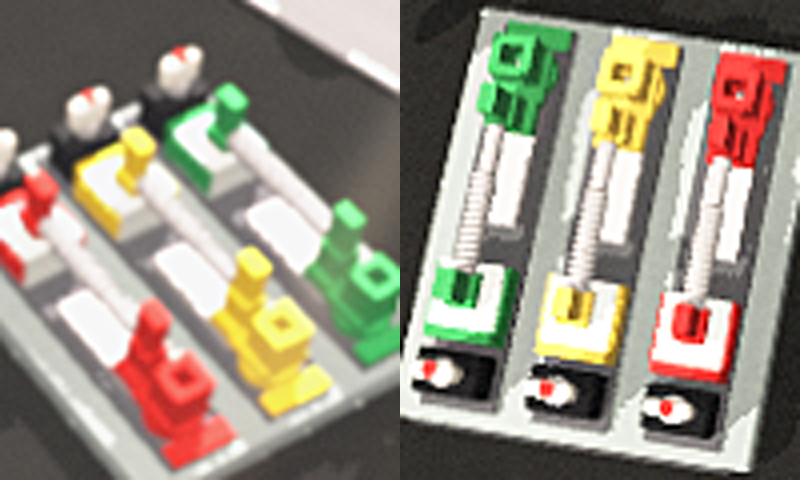

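All three springs are hooked and stretched. Each collar stands upright over its post, with its bore top at z 76–77 where 76.7 is expected. I'll hand in.

```bash
python3 -c "
from rig import r
print(r.sign_off())"
```

```text
the job is handed in; nothing more can be done
None
```

All three springs (red, yellow, green) are hooked and stretched onto their own posts, each closed with its matching collar, and the job is handed in after about 56 s of the 208 s allowed; sign-off returned no verdict.

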